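# Close a loaded tube rotor and bring the snap ring to its groove

## Task

Close up the loaded tube rotor: put its lid over the shaft, fully down on the rim. Then squeeze the ring pliers' two levers fully to spread the snap ring, lower it level over the shaft end to the groove just above the lid's hub, without leaning on the lid. Finish while still holding it there, squeezed and spread, and leave the beaker, vials and tape roll alone.

Things in the scene. Friction and masses are not known exactly. Their poses are not given: they have to be found in the camera images.
- rotor: Loaded tube rotor, fixed to the bench: aluminium drum 100 mm across (foot 108 mm), open top with six white tube caps round an upright steel shaft. Origin: centre of its underside on the bench, z up. The rim that carries the lid is 45 mm above the bench; the shaft is 24 mm thick, its top at 99 mm (last 4 mm chamfered to 16 mm). Groove: a neck 16 mm thick from 75 to 85 mm height.
- shaft_groove (a point): Point on the shaft's axis at mid-height of the groove, 80 mm above the bench. With the lid on, the top of its hub lies at the lower edge of the groove (75 mm).
- shaft_top (a point): Centre of the shaft's top face, 99 mm above the bench.
- rotor_lid: Loose lid, 0.1 to 0.2 kg, flat on the bench, right way up: grey disc 104 mm across, 4 mm thick, with a hub 40 mm in diameter up to 30 mm above the underside (grip the hub from above). A 27 mm bore goes through all, for the shaft (1.5 mm play all round). Origin: centre of its underside, z up. Seated, its underside is 45 mm above the bench; its yaw does not matter.
- ring_pliers: Ring pliers, 0.11 kg, loose, flat on the bench: pivot pin in a small centre piece, two black levers on one side, two jaws with the steel snap ring (two half arcs) on the other. Origin: at the pivot on the underside; x points to the ring, away from the levers; z up. 72 mm from pivot to lever ends, 64 mm to the ring's far edge; levers 14 mm tall, up to 52 mm over their ends.
- pliers_grip (a point): Where to grip the levers from above: midway between them, 47 mm behind the pivot (pliers' x = -0.047), 7 mm above the underside. The black grips reach from 26 to 72 mm behind the pivot; here they measure 44 mm over their outer faces at rest and 28 mm squeezed (faces then parallel to x). They spring back with about 8 N at rest, 11 N squeezed.
- ring_centre (a point): Centre of the spread ring at mid-thickness: pliers' x = +0.048 (95 mm from pliers_grip), 2.5 mm above the underside. The ring is 5 mm thick, its underside level with the pliers'. Closed, its 18 mm opening does not pass the shaft; fully squeezed, each half moves out about 8 mm, which leaves about 4 mm play across and 3 mm along x round the shaft.
- lever_left (a joint): Angle of the lever on the pliers' +y side, rad: 0 at rest (ring closed), 0.17 fully squeezed against its stop (ring spread). Both levers move alike, so the pliers stay symmetric about their x axis.
- lever_right (a joint): The same for the lever on the -y side; both move together.
- beaker: Bystander: glass beaker, 71 mm across, 86 mm tall, upright. Origin: centre of its underside.
- vial_a: Bystander: glass vial with white cap, 41 mm across, 75 mm tall, upright. Origin: centre of its underside.
- vial_b: Bystander: a vial like the other. Origin: centre of its underside.
- tape: Bystander: small roll of label tape lying flat, 49 mm across, 12 mm thick. Origin: centre of its underside.

How it is judged:
On the way, in this order (a step that is already met when the one before it is completed fails the run):
1. the lid sits on the rotor's rim, the shaft through its bore (horizontal distance between rotor_lid and rotor below 0.003 m and z of rotor_lid in the frame of rotor between 0.0425 and 0.0475 m and angle between rotor_lid's own z axis and vertical below 0.05 rad), for 0.3 s.
2. the spread ring is brought over the end of the shaft, above it (value of joint each of lever_left, lever_right above 0.14 rad and contact force between the fingers and ring_pliers above 3 N and horizontal distance between ring_centre and shaft_top below 0.007 m and z of ring_centre in the frame of shaft_top between 0.001 and 0.08 m), for 0.05 s.
At the end, for the whole second after the job is handed in: Lid seated (3 mm of axis, 2.5 mm of rim height, level). Pliers held by the fingers, levers past 0.14 rad, level within 0.1 rad, still; ring centre within 6 mm of the shaft axis and 4 mm below to 3.5 mm above mid-groove; under 25 N on the lid (all of step 1 and value of joint each of lever_left, lever_right above 0.14 rad and contact force between the fingers and ring_pliers above 3 N and horizontal distance between ring_centre and shaft_groove below 0.006 m and z of ring_centre in the frame of shaft_groove between -0.004 and 0.0035 m and angle between ring_pliers's own z axis and vertical below 0.1 rad and contact force between ring_pliers and rotor_lid below 25 N and linear speed of ring_pliers below 0.02 m/s); the arm keeps its last pose, push and grip.
It fails at once if the beaker is pushed away or tipped (distance of beaker from where it was at the start of the episode above 0.03 m or angle between beaker's own z axis and vertical above 0.4 rad).
It fails at once if the first vial is pushed away or tipped (distance of vial_a from where it was at the start of the episode above 0.03 m or angle between vial_a's own z axis and vertical above 0.4 rad).
It fails at once if the second vial is pushed away or tipped (distance of vial_b from where it was at the start of the episode above 0.03 m or angle between vial_b's own z axis and vertical above 0.4 rad).
It fails at once if the tape roll is pushed away or tipped (distance of tape from where it was at the start of the episode above 0.03 m or angle between tape's own z axis and vertical above 0.4 rad).
It also fails if it takes over 64 s, if anything falls off the work surface, if the arm or the gripper's body presses on something with over 40 N, if the wrist force passes 120 N, or if a joint passes its speed limit or range.

## Robot

A 6-joint arm with a two-finger parallel gripper is mounted at the origin on a cart in front of the work surface, level with it; the furniture and walls round the work are solid. World frame = base frame: x ahead of the robot, y to its left, z up, the work surface at z = 0. Lengths are in m, angles in rad, forces in N, time in s.
With the tool pointing down it reaches from about 0.375 to 0.975 m from the base axis. Payload 3.8 kg.
Tool frame: the origin (TCP) lies between the finger pads; the fingertips stand 17 mm ahead of it and the grasp point (between the pads) lies 2 mm behind it; y points along the fingers, z is the direction in which the jaws open and shut, and the axes are right-handed (so a half turn about y gives the same grasp; the last joint's range is limited). The gripper opens to 85 mm and grips with 20 to 120 N. Pads are 22 mm wide; open, the fingers measure 114 mm over their backs; the gripper's body (76 mm by 85 mm) begins 54 mm behind the grasp point. The pads swing forward as they close: fully open they stand 13 mm farther back than shut.
Start: joints at [1.192, 0.264, 1.604, -0, 1.274, -0.037], TCP at [0.226, 0.636, 0.248] pointing down, gripper open.
Joint ranges: [-2.63, 2.63], [-0.94, 2.18], [0.31, 2.57], [-1.31, 4.45], [0, 2.66], [-2.55, 2.55]. Speed limits (rad/s): [2.57, 2.57, 3.14, 3.14, 3.14, 3.14].

## Interface

Orientations are given as a rotation vector (axis times angle).
In Python, from workcell import bot, eyes, nets gives the robot as it stands. The module is installed in compiled form; this text tells all that it offers.
- The arm moves only by the tool jog_arm, never from a script. Its arguments are lists of equal length, an entry for each row: "turn": the turn, a rotation vector about the tool's x, y, z in rad, a list of three; "slide": the shift along the tool's x, y, z in mm, a list of three; "grip": the opening in per cent of the stroke, from 0 (shut) to 100 (fully open). A call has 1 to 5 rows; each row shifts and turns the commanded pose from where the row before left it, along the tool's axes as they then stand; what a row does not reach is not made up. A row lasts 1/10 s, in which the tool goes at most 50 mm and 8.59 degrees, less where a joint would pass 70% of its speed; a pose out of reach is approached as far as the arm can. A call with a gripper value outside its range is refused whole. The fingers move at their own pace and stop on an object; "newtons" is the grip in N (left out, the last holds). Time passes only in rows, so rows that do not move let the fingers close. It gives the time, the measured TCP pose, the force and the opening at its end, in the units of the state.
- bot.read_state(): the state, without advancing time (a new reading comes with each control period).
- eyes.read_camera(name): name is "side" or "top" or "wrist"; returns a dict with "img" (384x512x3 uint8, red, green, blue), "depth" (384x512 float32, m along the optical axis (not along the pixel's ray), 0 where there is no reading), "intrinsics" (3x3 intrinsics, pixels), "position" and "rotation" of the camera in the world. Camera axes: x right, y down, z forward; pixel columns grow to the right and rows downward; lengths in m; the calibration is good to about 2 mm. A picture is of the moment at which its call begins.
- bot.finish_job(): hands the job in, once; it reports no verdict.
Trained networks look in a picture, given as the dict that the camera call returned (one of the last four; its "shot" number tells which), for a name from the list of things; names that differ only in an ending like _2 or _b are one class to them, and where a whole thing is asked for, a point or a joint stands for the part that bears it (a point fixed in the world has none). Each returns a list of dicts, best first, with "conf" (0 to 1); they miss things now and then, are a little off and sometimes report something else, mostly with a low value. They report only what shows in the picture. A call takes as long as a camera call.
- nets.search_frame(thing, picture): "xyz" ([x, y, z] in m, in the coordinates of the camera as it stood for that picture, good to about 4 mm: the middle of the surface that is visible of it).
The state is a dict: "time": time; "q": joint angles; "joint_vel": joint speeds; "joint_torque": joint torques, N m; "tool_pos": TCP position; "tcp_rot": TCP orientation; "wrist_force": force on the tool from outside, world axes, zero at the start; "torque": the same for the moment, N m; "width": opening from 0.0 (shut) to 1.0 (fully open).
Only numpy, scipy, OpenCV 4.12 (cv2) and the standard library are available. Lean on these libraries where they do the work, as an engineer would, in place of code of your own. Each camera call takes 0.05 s, during which the arm holds its last target.

## Working session

There is one attempt and no reset: what is moved stays moved. The work goes in short steps, Python scripts to look and compute and a tool call to move; the robot and the scene stay as the last step left them, time stands still between calls to the robot, and variables do not carry over. Pictures are saved under pics/ and viewed, and the job is handed in when it is done.

Besides the shell and the picture viewer there is one more tool, called by a JSON object that holds its "name" and its "arguments", one argument or row to a line. jog_arm: Moves the arm, as the interface text tells. Its arguments: {"type":"object","properties":{"turn":{"type":"array"},"slide":{"type":"array"},"grip":{"type":"array"},"newtons":{"type":"number"}},"required":["turn","slide","grip"]}

```bash
ls; mkdir -p pics; cat > h.py <<'E'
import numpy as np, cv2
from scipy.spatial.transform import Rotation as R
from workcell import bot, eyes, nets
def snap(n,f):
    p=eyes.read_camera(n); cv2.imwrite('pics/'+f,p['img'][:,:,::-1]); return p
def rot(p):
    r=np.array(p['rotation']); 
    return r if r.shape==(3,3) else R.from_rotvec(r).as_matrix()
def w(p,xyz): return rot(p)@np.array(xyz)+np.array(p['position'])
def cloud(p):
    d=p['depth'];K=np.array(p['intrinsics']);v,u=np.mgrid[:d.shape[0],:d.shape[1]]
    c=np.stack([(u-K[0,2])/K[0,0]*d,(v-K[1,2])/K[1,1]*d,d],-1)
    W=c@rot(p).T+np.array(p['position']); W[d<=0]=np.nan; return W
E
python3 - <<'E'
from h import *
s=bot.read_state(); print(s)
for n in ['top','side','wrist']:
    p=snap(n,n+'0.png'); print(n,p['position'],np.round(p['rotation'],3).tolist(),p['intrinsics'][0][0],p['shot'])
    np.savez(n+'0.npz',W=cloud(p),img=p['img'])
    for t in ['rotor','rotor_lid','ring_pliers','pliers_grip','ring_centre','beaker','vial_a','tape']:
        for r in nets.search_frame(t,p)[:3]: print(' ',t,round(r['conf'],2),np.round(w(p,r['xyz']),4))
E
```

```text
pics
{'time': 0.0, 'q': array([ 1.19209790e+00,  2.64759367e-01,  1.60536412e+00,  1.65363337e-07,
        1.27370441e+00, -3.68816903e-02]), 'joint_vel': array([ 0.00076012, -0.00038537, -0.00047435,  0.00011137, -0.00206912,
       -0.00055934]), 'joint_torque': array([ 1.53554643e-03, -5.15129900e+01, -3.67314363e+01,  1.62409009e-05,
        1.29533277e-02, -1.41909678e-05]), 'tool_pos': array([0.22599447, 0.63531184, 0.24696314]), 'tcp_rot': array([-1.55629438,  0.26867026, -0.26794256]), 'wrist_force': array([ 0.60065342, -0.55019444, -0.38248523]), 'torque': array([ 0.0284257 , -0.02832254,  0.03346156]), 'width': 1.0031519140552057}
top [ 0.32866834 -0.03742259  1.12828862] [-2.116, 2.118, -0.198] 452.086384979833 1
  rotor 0.56 [ 0.571 -0.078  0.029]
  rotor_lid 0.89 [0.5056 0.1526 0.0067]
  ring_pliers 0.89 [ 0.4828 -0.2185  0.0108]
  ring_pliers 0.7 [ 0.6362 -0.2731  0.0548]
  pliers_grip 0.61 [ 0.4907 -0.2147  0.0075]
  ring_centre 0.84 [ 0.4844 -0.2172  0.0113]
  beaker 0.68 [0.6376 0.1971 0.0354]
  vial_a 0.75 [ 0.6375 -0.2745  0.0547]
  vial_a 0.74 [ 0.391  -0.0393  0.0101]
  vial_a 0.72 [ 0.6439 -0.1999  0.0517]
  tape 0.54 [ 0.3921 -0.0401  0.0141]
side [ 0.29219548 -0.7902904   0.68871162] [-2.191, 0.333, -0.138] 415.46926127561443 2
  rotor 0.77 [ 0.5667 -0.0943  0.0346]
  rotor_lid 0.68 [0.5047 0.1457 0.0043]
  ring_pliers 0.96 [ 0.4801 -0.2179  0.0118]
  ring_pliers 0.68 [ 0.3888 -0.0463  0.0132]
  pliers_grip 0.59 [ 0.4767 -0.2142  0.0135]
  pliers_grip 0.21 [ 0.4793 -0.2307  0.0127]
  ring_centre 0.86 [ 0.4778 -0.2162  0.0131]
  beaker 0.87 [0.6249 0.1652 0.0606]
  vial_a 0.7 [ 0.6353 -0.2931  0.0474]
  vial_a 0.69 [ 0.6443 -0.2103  0.0449]
  vial_a 0.62 [0.6278 0.1659 0.0623]
  tape 0.53 [ 0.3874 -0.0428  0.0112]
wrist [0.1497586  0.66300338 0.37489501] [2.343, 1.653, 0.267] 315.2802594820055 3
```

View pics/top0.png

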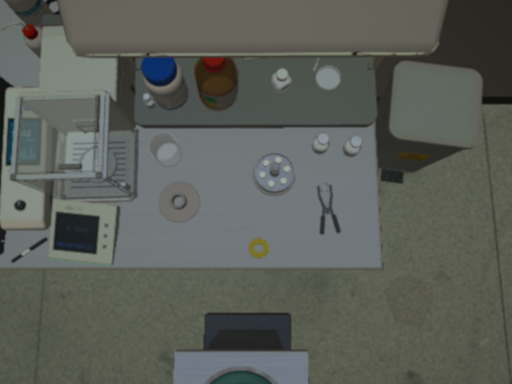

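View pics/side0.png

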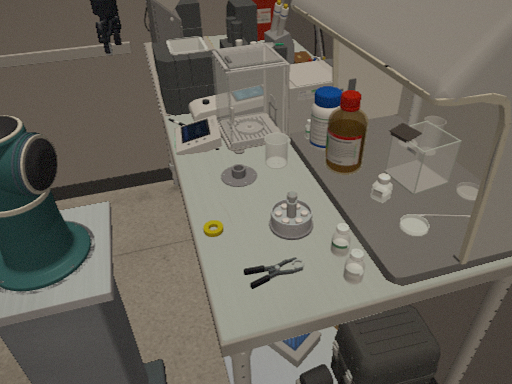

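```bash
python3 - <<'E'
import numpy as np,cv2
for n in ['top','side']:
    W=np.load(n+'0.npz')['W']; x,y,z=W[...,0],W[...,1],W[...,2]
    m=(abs(z)<.003);print(n,'table z',np.nanmedian(z[(abs(z)<.01)]))
    def circ(m,l):
        P=W[m][:,:2]
        if len(P)<5: print(l,len(P)); return
        c,r=cv2.minEnclosingCircle(P.astype(np.float32)); print(l,len(P),np.round(P.mean(0),4),np.round(c,4),round(r,4),'z',np.round(np.median(W[m][:,2]),4))
    near=lambda a,b,r:(np.hypot(x-a,y-b)<r)
    circ(near(.505,.15,.04)&(z>.022)&(z<.04),'hub')
    circ(near(.505,.15,.07)&(z>.0025)&(z<.01),'liddisc')
    circ(near(.57,-.08,.05)&(z>.09),'shafttop')
    circ(near(.57,-.08,.08)&(z>.04)&(z<.05),'rim')
    m=near(.48,-.217,.1)&(z>.003)&(z<.03)
    circ(m,'pliers')
    P=W[m][:,:2];c=P.mean(0);u,s,v=np.linalg.svd(P-c,full_matrices=False);print(v, ((P-c)@v.T).min(0),((P-c)@v.T).max(0))
    for a,b,l in [(.637,-.2745,'vb'),(.644,-.2,'va')]: circ(near(a,b,.035)&(z>.065),l)
    circ(near(.64,.19,.06)&(z>.075),'beaker')
    circ(near(.39,-.04,.05)&(z>.006)&(z<.02),'tape')
E
```

```text
top table z -0.0006207596253759995
hub 120 [0.5083 0.1578] [0.5082 0.1579] 0.0198 z 0.0288
liddisc 775 [0.5069 0.1562] [0.505  0.1501] 0.07 z 0.0042
shafttop 80 [ 0.5768 -0.0815] [ 0.5776 -0.082 ] 0.0118 z 0.098
rim 358 [ 0.5771 -0.0822] [ 0.5776 -0.0812] 0.0505 z 0.043
pliers 591 [ 0.4827 -0.213 ] [ 0.4801 -0.2169] 0.0999 z 0.0072
[[-0.99977973 -0.02098786]
 [ 0.02098786 -0.99977973]] [-0.09708714 -0.09570617] [0.09916444 0.10257224]
vb 107 [ 0.6435 -0.2772] [ 0.6446 -0.278 ] 0.0139 z 0.0741
va 105 [ 0.6507 -0.198 ] [ 0.6515 -0.1984] 0.0135 z 0.0744
beaker 559 [0.6765 0.1902] [0.6491 0.1901] 0.0527 z 0.4284
tape 248 [ 0.3924 -0.0414] [ 0.3982 -0.0456] 0.0308 z 0.0113
side table z 0.0005007830289397441
hub 102 [0.5068 0.1547] [0.5063 0.1577] 0.0216 z 0.0289
liddisc 477 [0.5039 0.1457] [0.5049 0.1515] 0.0691 z 0.0051
shafttop 71 [ 0.5745 -0.0872] [ 0.5752 -0.0847] 0.0118 z 0.0979
rim 399 [ 0.574  -0.0897] [ 0.5769 -0.0826] 0.0516 z 0.0431
pliers 656 [ 0.4816 -0.2175] [ 0.4804 -0.217 ] 0.0995 z 0.0095
[[-0.99439576 -0.10572169]
 [ 0.10572169 -0.99439576]] [-0.09812864 -0.0937001 ] [0.09591332 0.0978718 ]
vb 143 [ 0.6409 -0.2819] [ 0.6421 -0.2796] 0.0142 z 0.0748
va 124 [ 0.6488 -0.2029] [ 0.6498 -0.2004] 0.014 z 0.0744
beaker 318 [0.6583 0.1896] [0.6482 0.1894] 0.0527 z 0.0867
tape 224 [ 0.3909 -0.045 ] [ 0.3893 -0.0422] 0.0273 z 0.0122
```

The top view shows the lid (179,202), the rotor (274,173), the pliers (328,205, ring up), the tape (259,248), the beaker (166,150) and the vials (321,142) and (353,145). The side view agrees with this.

```bash
cat >> h.py <<'E'
def go(pos,yaw,extra=''):
    # tool y down; tool z at world angle yaw (mod pi)
    s=bot.read_state(); A=R.from_rotvec(s['tcp_rot']); p=s['tool_pos']
    best=None
    for y in (yaw,yaw+np.pi):
        z=np.array([np.cos(y),np.sin(y),0]);yy=np.array([0,0,-1.]);x=np.cross(yy,z)
        B=R.from_matrix(np.stack([x,yy,z],1)); t=(A.inv()*B).as_rotvec()
        if best is None or np.linalg.norm(t)<np.linalg.norm(best[0]): best=(t,B)
    t,B=best
    d=np.array(pos)-p
    print('t',round(s['time'],2),'p',np.round(p,4),'turn',np.round(t,4),'slide(cur axes)mm',np.round(A.inv().apply(d)*1e3,1),'slide(after turn)mm',np.round(B.inv().apply(d)*1e3,1),'F',np.round(s['wrist_force'],1),'w',round(s['width'],3),'q6',np.round(s['q'][5],2))
E
python3 - <<'E'
from h import *
s=bot.read_state();print(R.from_rotvec(s['tcp_rot']).as_matrix().round(3))
p=eyes.read_camera('wrist');A=R.from_rotvec(s['tcp_rot']); print('cam in tool',A.inv().apply(p['position']-s['tool_pos']).round(4),(A.inv().as_matrix()@rot(p)).round(3))
go([.508,.158,.15],np.pi/2)
go([.508,.158,.15],0)
E
```

```text
[[ 0.942  0.     0.335]
 [-0.335 -0.     0.942]
 [ 0.    -1.    -0.   ]]
cam in tool [-8.110e-02 -1.266e-01 -1.000e-04] [[-0.     0.949  0.315]
 [ 0.    -0.315  0.949]
 [ 1.     0.    -0.   ]]
t 1.4 p [0.2262 0.636  0.2483] turn [-0.     -0.3417  0.    ] slide(cur axes)mm [ 425.7   98.3 -355.9] slide(after turn)mm [ 281.8   98.3 -478. ] F [ 0.6  0.6 -0.5] w 0.999 q6 -0.04
t 1.4 p [0.2262 0.636  0.2483] turn [-0.      1.2291 -0.    ] slide(cur axes)mm [ 425.7   98.3 -355.9] slide(after turn)mm [478.   98.3 281.8] F [ 0.6  0.6 -0.5] w 0.999 q6 -0.04
```

View pics/wrist0.png

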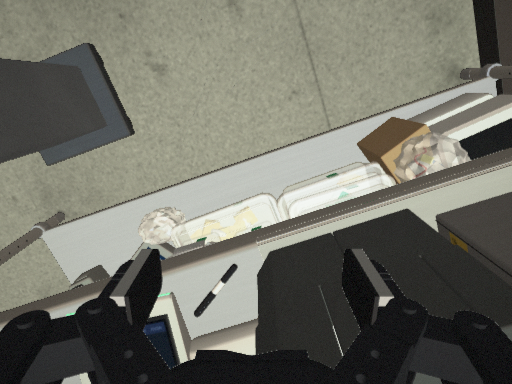

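```bash
python3 - <<'E'
import numpy as np
for n in ['top','side']:
    W=np.load(n+'0.npz')['W'].reshape(-1,3)
    for x in np.arange(.2,.75,.05):
        print(n,round(x,2),[ (int(1000*np.nanmax(W[m][:,2])) if (m:=(abs(W[:,0]-x)<.03)&(abs(W[:,1]-y)<.03)&(W[:,2]<.6)).any() else -1) for y in np.arange(.6,.05,-.05)])
E
```

```text
top 0.2 [-887, -889, -887, -887, -881, -883, -883, -888, -881, -833, -832]
top 0.25 [-888, -884, -887, -886, -886, -884, -884, -887, -881, -887, -881]
top 0.3 [-886, -890, -889, -888, -889, -884, -884, -886, -886, -883, -874]
top 0.35 [11, 11, 16, 26, 29, 29, 29, 3, 5, 4, 4]
top 0.4 [28, 12, 17, 39, 41, 41, 39, 4, 5, 5, 6]
top 0.45 [63, 73, 73, 68, 53, 51, 51, 5, 8, 8, 10]
top 0.5 [68, 79, 79, 278, 280, 285, 286, 276, 32, 33, 10]
top 0.55 [73, 75, 71, 280, 282, 287, 286, 279, 32, 32, 7]
top 0.6 [77, 81, -1, 280, 281, 282, 281, 279, 89, 87, 5]
top 0.65 [82, 84, -1, 280, 281, 281, 282, 280, 87, 87, 5]
top 0.7 [88, 88, -1, 280, 281, 281, 472, 487, 487, 489, 487]
side 0.2 [405, 350, -888, -887, -887, -887, -888, -888, -887, -890, -890]
side 0.25 [404, -887, -888, -887, -887, -888, -888, -885, -885, -888, -890]
side 0.3 [-884, -884, -888, -887, -885, -885, -887, -889, -885, -888, -888]
side 0.35 [207, 13, 13, 24, 27, 28, 28, 4, 4, 4, 4]
side 0.4 [207, 202, 14, 39, 40, 41, 41, 6, 4, 5, 4]
side 0.45 [206, 203, 79, 68, 53, 53, 51, 6, 8, 7, 7]
side 0.5 [207, 205, 79, 278, 280, 285, 285, 279, 32, 33, 8]
side 0.55 [206, 174, 68, 279, 280, 286, 288, 279, 7, 32, 7]
side 0.6 [-1, -1, -1, 279, 280, 280, 280, 279, 88, 87, 4]
side 0.65 [219, -1, -1, 281, 281, 281, 281, 279, 88, 87, 3]
side 0.7 [220, -1, -1, 279, 280, 281, 281, 442, 452, 461, 472]
```

{"name": "jog_arm", "arguments": {
  "turn": [
    [0,0,0],
    [0,-0.114,0],
    [0,-0.114,0],
    [0,-0.114,0]
  ],
  "slide": [
    [0,-40,0],
    [0,0,0],
    [0,0,0],
    [0,0,0]
  ],
  "grip": [100,100,100,100]
}}

```text
time: 1.8
tool_pos: [0.2263, 0.6361, 0.2889]
tcp_rot: [-1.57, -0.004, 0.004]
wrist_force: [0.6, -0.0, 0.1]
width: 0.999
```

{"name": "jog_arm", "arguments": {
  "turn": [
    [0,0,0],
    [0,0,0],
    [0,0,0],
    [0,0,0],
    [0,0,0]
  ],
  "slide": [
    [16,0,-45],
    [16,0,-45],
    [16,0,-45],
    [16,0,-45],
    [16,0,-45]
  ],
  "grip": [100,100,100,100,100]
}}

```text
time: 2.3
tool_pos: [0.3066, 0.4093, 0.2884]
tcp_rot: [-1.571, -0.001, 0.0]
wrist_force: [0.6, -0.4, 0.4]
width: 1.004
```

```bash
python3 - <<'E'
from h import *
go([.44,.16,.25],np.pi/2)
W=np.load('top0.npz')['W'].reshape(-1,3)
m=(W[:,2]>.2)&(W[:,2]<.3)&(W[:,0]>.4)&(W[:,0]<.75)&(W[:,1]>.1)&(W[:,1]<.5);print(W[m].min(0),W[m].max(0))
E
```

```text
t 2.3 p [0.3066 0.4093 0.2884] turn [-0.0003  0.0008  0.0006] slide(cur axes)mm [ 133.2   38.4 -249.4] slide(after turn)mm [ 133.4   38.4 -249.3] F [ 0.6 -0.4  0.4] w 1.004 q6 -0.69
[0.50820954 0.15301898 0.20007116] [0.74998466 0.44632337 0.28717999]
```

{"name": "jog_arm", "arguments": {
  "turn": [
    [0,0,0],
    [0,0,0],
    [0,0,0],
    [0,0,0],
    [0,0,0]
  ],
  "slide": [
    [10,0,-47],
    [20,0,-47],
    [30,0,-47],
    [30,0,-47],
    [30,0,-47]
  ],
  "grip": [100,100,100,100,100]
}}

```text
time: 2.8
tool_pos: [0.4172, 0.1898, 0.2888]
tcp_rot: [-1.57, -0.002, -0.001]
wrist_force: [0.2, 0.1, -0.4]
width: 1.005
```

{"name": "jog_arm", "arguments": {
  "turn": [
    [0,0,0],
    [0,0,0]
  ],
  "slide": [
    [12,30,-8],
    [0,30,-8]
  ],
  "grip": [100,100]
}}

```text
time: 3.0
tool_pos: [0.4315, 0.1742, 0.2293]
tcp_rot: [-1.569, -0.001, -0.006]
wrist_force: [-0.0, 0.1, 0.1]
width: 0.998
```

```bash
cat > lid.py <<'E'
from h import *
import sys
p=snap('wrist',sys.argv[1]);W=cloud(p);x,y,z=W[...,0],W[...,1],W[...,2]
r=np.hypot(x-.508,y-.158)
for nm,m in [('hubtop',(r<.035)&(z>.022)&(z<.04)),('disc',(r<.075)&(z>.0027)&(z<.008))]:
    P=W[m]
    if len(P)>9:
        c,rr=cv2.minEnclosingCircle(P[:,:2].astype(np.float32));print(nm,len(P),P.mean(0).round(4),np.round(c,4),round(rr,4))
for t in ['rotor_lid']:
    for q in nets.search_frame(t,p)[:2]: print(t,round(q['conf'],2),w(p,q['xyz']).round(4))
print('table',np.nanmedian(z[(abs(z)<.01)]))
go([.508,.158,.1],np.pi/2)
E
python3 lid.py w1.png
```

```text
hubtop 620 [0.507  0.1579 0.0295] [0.5079 0.1573] 0.0202
disc 4209 [0.504  0.158  0.0051] [0.5089 0.1595] 0.0741
rotor_lid 0.72 [0.5004 0.1555 0.009 ]
table 0.0009885334573014604
t 3.1 p [0.4259 0.1733 0.224 ] turn [ 0.003  -0.0023 -0.0082] slide(cur axes)mm [ 83.1 123.4 -14.7] slide(after turn)mm [ 82.1 124.  -15.3] F [-0.6  0.2 -0.6] w 1.003 q6 -1.24
```

View pics/w1.png

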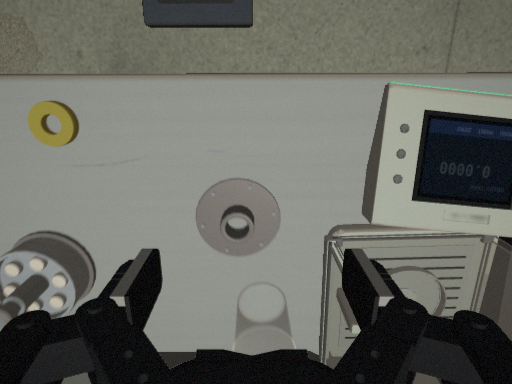

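```bash
python3 - <<'E'
import numpy as np
for n in ['top','side']:
    W=np.load(n+'0.npz')['W'].reshape(-1,3)
    for a,b in [(.1,.27),(.27,.3)]:
        m=(W[:,2]>a)&(W[:,2]<b)&(W[:,0]>.4)&(W[:,0]<.62)&(W[:,1]>.1)&(W[:,1]<.5);print(n,np.percentile(W[m],[0,2,10],axis=0).round(3).tolist())
E
```

```text
top [[0.508, 0.245, 0.1], [0.51, 0.256, 0.105], [0.511, 0.259, 0.123]]
top [[0.508, 0.256, 0.27], [0.513, 0.265, 0.271], [0.521, 0.283, 0.272]]
side [[0.507, 0.241, 0.1], [0.51, 0.252, 0.104], [0.511, 0.256, 0.119]]
side [[0.507, 0.25, 0.27], [0.511, 0.257, 0.271], [0.518, 0.265, 0.273]]
```

{"name": "jog_arm", "arguments": {
  "turn": [
    [0,0,0],
    [0,0,0],
    [0,0,0]
  ],
  "slide": [
    [40,20,-8],
    [42,20,-8],
    [0,30,0]
  ],
  "grip": [100,100,100]
}}

```text
time: 3.4
tool_pos: [0.5175, 0.1604, 0.1616]
tcp_rot: [-1.569, -0.007, -0.008]
wrist_force: [0.4, 1.2, -0.2]
width: 0.999
```

{"name": "jog_arm", "arguments": {
  "turn": [
    [0,0,0],
    [0,0,0]
  ],
  "slide": [
    [0,0,0],
    [0,0,0]
  ],
  "grip": [100,100]
}}

```text
time: 3.6
tool_pos: [0.5101, 0.1602, 0.1588]
tcp_rot: [-1.571, 0.0, 0.002]
wrist_force: [0.1, 0.5, 0.1]
width: 1.0
```

```bash
python3 -c "
from h import *
go([.508,.1575,.06],np.pi/2)"
```

```text
t 3.6 p [0.5101 0.1602 0.1588] turn [ 0.0001  0.0009 -0.0014] slide(cur axes)mm [-2.  98.8 -2.7] slide(after turn)mm [-2.1 98.8 -2.7] F [0.1 0.5 0.1] w 1.0 q6 -1.31
```

{"name": "jog_arm", "arguments": {
  "turn": [
    [0,0,0],
    [0,0,0],
    [0,0,0],
    [0,0,0],
    [0,0,0]
  ],
  "slide": [
    [-2,40,-3],
    [0,40,0],
    [0,19,0],
    [0,0,0],
    [0,0,0]
  ],
  "grip": [100,85,70,70,70]
}}

```text
time: 4.1
tool_pos: [0.5097, 0.1574, 0.0615]
tcp_rot: [-1.57, -0.003, -0.001]
wrist_force: [0.3, 0.8, -0.9]
width: 0.704
```

```bash
python3 -c "
from h import *
snap('wrist','w2.png')
snap('side','s2.png')
go([.508,.1575,.024],np.pi/2)"
```

```text
t 4.2 p [0.5108 0.1575 0.0623] turn [-0.0013  0.0008  0.0049] slide(cur axes)mm [-2.9 38.3 -0. ] slide(after turn)mm [-2.8 38.3  0. ] F [ 0.2 -0.   0.9] w 0.705 q6 -1.32
```

View pics/w2.png

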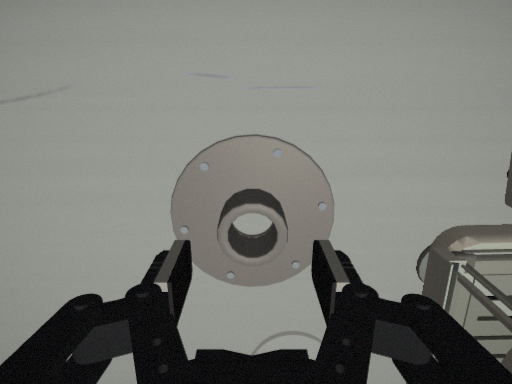

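The hub (252,233) is centred between the pads (~180 and ~325). I'll lower onto it and grip.

{"name": "jog_arm", "arguments": {
  "turn": [
    [0,0,0],
    [0,0,0],
    [0,0,0]
  ],
  "slide": [
    [-2,20,0],
    [0,18,0],
    [0,0,0]
  ],
  "grip": [70,70,70]
}}

```text
time: 4.5
tool_pos: [0.5061, 0.1565, 0.0212]
tcp_rot: [-1.571, 0.001, 0.001]
wrist_force: [-2.5, -0.1, -0.1]
width: 0.7
```

{"name": "jog_arm", "arguments": {
  "turn": [
    [0,0,0],
    [0,0,0],
    [0,0,0],
    [0,0,0],
    [0,0,0]
  ],
  "slide": [
    [0,0,0],
    [0,0,0],
    [0,0,0],
    [0,0,0],
    [0,0,0]
  ],
  "grip": [30,30,30,30,30],
  "newtons": 40
}}

```text
time: 5.0
tool_pos: [0.5083, 0.157, 0.0234]
tcp_rot: [-1.57, -0.003, -0.002]
wrist_force: [-1.4, 0.0, 6.2]
width: 0.451
```

```bash
python3 -c "
from h import *
snap('wrist','w3.png')
go([.508,.1575,.024],np.pi/2)"
```

```text
t 5.05 p [0.5083 0.157  0.0233] turn [-0.0009  0.0002  0.0032] slide(cur axes)mm [-0.3 -0.7  0.5] slide(after turn)mm [-0.3 -0.7  0.5] F [-2.7  0.1  6.8] w 0.452 q6 -1.32
```

View pics/w3.png

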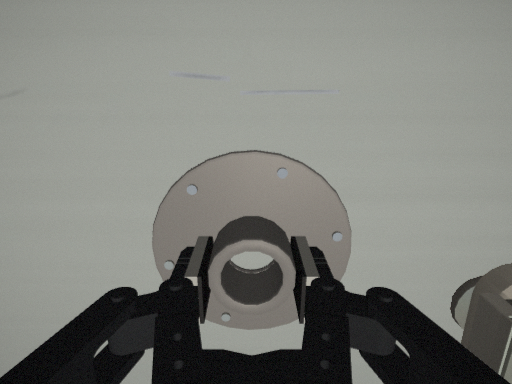

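{"name": "jog_arm", "arguments": {
  "turn": [
    [0,0,0],
    [0,0,0],
    [0,0,0],
    [0,0,0],
    [0,0,0]
  ],
  "slide": [
    [0,-5,0],
    [0,-25,0],
    [0,-40,0],
    [0,-40,0],
    [0,-40,0]
  ],
  "grip": [30,30,30,30,30]
}}

```text
time: 5.55
tool_pos: [0.506, 0.1564, 0.1727]
tcp_rot: [-1.571, 0.0, 0.001]
wrist_force: [0.4, 0.7, -2.4]
width: 0.454
```

{"name": "jog_arm", "arguments": {
  "turn": [
    [0,0,0],
    [0,0,0],
    [0,0,0],
    [0,0,0],
    [0,0,0]
  ],
  "slide": [
    [0,0,-20],
    [0,0,-40],
    [5,0,-40],
    [5,0,-30],
    [0,0,0]
  ],
  "grip": [30,30,30,30,30]
}}

```text
time: 6.05
tool_pos: [0.5168, 0.0234, 0.1716]
tcp_rot: [-1.572, 0.002, -0.003]
wrist_force: [0.4, 0.2, -1.3]
width: 0.453
```

```bash
python3 - <<'E'
from h import *
p=snap('wrist','w4.png');W=cloud(p);np.savez('w4.npz',W=W)
q=snap('top','t4.png');np.savez('t4.npz',W=cloud(q))
r=snap('side','s4.png');np.savez('s4.npz',W=cloud(r))
s=bot.read_state();print(s['tool_pos'])
for n,V in [('w',W),('t',cloud(q)),('s',cloud(r))]:
    m=(np.hypot(V[...,0]-.577,V[...,1]+.082)<.03)&(V[...,2]>.088)&(V[...,2]<.104);P=V[m]
    if len(P)>5:
        c,rr=cv2.minEnclosingCircle(P[:,:2].astype(np.float32));print(n,len(P),np.round(c,4),round(rr,4),np.median(P[:,2]))
go([.577,-.082,.175],np.pi/2)
E
```

```text
[0.51632326 0.02669718 0.1712313 ]
w 733 [ 0.5774 -0.0819] 0.0126 0.09807034635981068
t 81 [ 0.5779 -0.0821] 0.0122 0.09703880315626456
s 80 [ 0.575  -0.0852] 0.0119 0.09665697246664212
t 6.2 p [0.5163 0.0267 0.1712] turn [-0.0005 -0.0006 -0.0005] slide(cur axes)mm [  60.7   -3.9 -108.7] slide(after turn)mm [  60.7   -3.8 -108.7] F [ 0.3 -0.5 -2.1] w 0.456 q6 -1.57
```

View pics/w4.png

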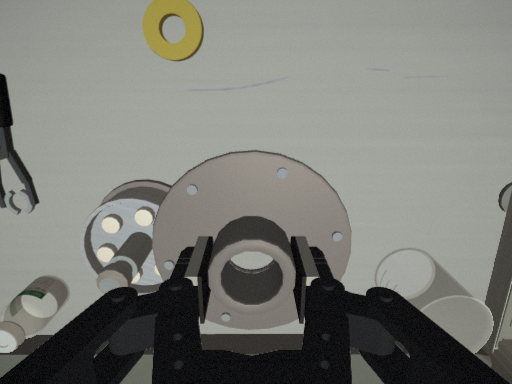

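View pics/s4.png

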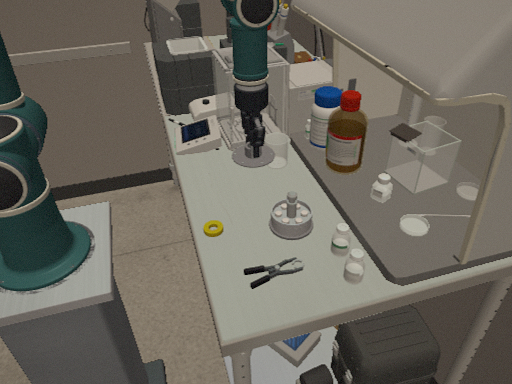

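```bash
python3 - <<'E'
import numpy as np,cv2
W=np.load('w4.npz')['W'];tp=np.array([0.5163,0.0267,0.1712])
D=W-tp
m=(np.hypot(D[...,0],D[...,1])<.03)&(D[...,2]<.02)&(D[...,2]>-.002)&(abs(D[...,1])<.0185)
P=D[m];print(len(P),np.percentile(P,[1,50,99],axis=0).round(4))
# hub top annulus, fit circle: bore edge & outer edge
P=P[abs(P[:,2]-np.median(P[:,2]))<.002]
c,r=cv2.minEnclosingCircle(P[:,:2].astype(np.float32));print(c,r)
d=(np.hypot(D[...,0],D[...,1])<.07)&(abs(D[...,2]+.02)<.006);Q=D[d]
print(len(Q),np.median(Q[:,2]));c,r=cv2.minEnclosingCircle(Q[:,:2].astype(np.float32));print(c,r)
A=np.c_[Q,np.ones(len(Q))];k=np.linalg.lstsq(A[:,[0,1,3]],Q[:,2],rcond=None)[0];print('tilt',k)
from scipy.optimize import least_squares
# outer edge of disc: per-angle max radius
th=np.arctan2(Q[:,1],Q[:,0]+0);rr=np.hypot(Q[:,0],Q[:,1]);E=[]
for a in np.arange(-np.pi,np.pi,.1):
    s=(abs(th-a)<.05)
    if s.sum()>8:
        i=np.argsort(rr[s])[-3:].mean().astype(int); j=np.where(s)[0][np.argmax(rr[s])]
        if rr[j]>.045: E.append(Q[j,:2])
E=np.array(E);f=least_squares(lambda v:np.hypot(E[:,0]-v[0],E[:,1]-v[1])-v[2],[0,0,.052],loss='soft_l1',f_scale=.001);print('edge',len(E),f.x)
E
```

```text
4414 [[-0.0188 -0.0182 -0.0017]
 [-0.0025  0.0005  0.0074]
 [ 0.0188  0.0177  0.0186]]
(0.0004940003855153918, -0.00040246808202937245) 0.02208014577627182
16700 -0.017922373293809205
(0.0010730589274317026, -0.003266670275479555) 0.05227399244904518
tilt [ 0.00016743 -0.00311887 -0.01790055]
edge 52 [ 0.00082696 -0.00341701  0.05171   ]
```

{"name": "jog_arm", "arguments": {
  "turn": [
    [0,0,0],
    [0,0,0],
    [0,0,0],
    [0,0,0],
    [0,0,0]
  ],
  "slide": [
    [20,0,-36],
    [20,0,-36],
    [20,0,-36],
    [0,0,0],
    [0,0,0]
  ],
  "grip": [30,30,30,30,30]
}}

```text
time: 6.7
tool_pos: [0.5767, -0.0808, 0.1709]
tcp_rot: [-1.57, 0.001, 0.001]
wrist_force: [0.1, -0.3, -1.9]
width: 0.456
```

{"name": "jog_arm", "arguments": {
  "turn": [
    [0,0,0],
    [0,0,0]
  ],
  "slide": [
    [0,20,0],
    [0,10,0]
  ],
  "grip": [30,30]
}}

```text
time: 6.9
tool_pos: [0.5753, -0.0794, 0.1398]
tcp_rot: [-1.57, 0.0, 0.004]
wrist_force: [-0.5, 0.9, -2.7]
width: 0.453
```

{"name": "jog_arm", "arguments": {
  "turn": [
    [0,0,0],
    [0,0,0],
    [0,0,0],
    [0,0,0]
  ],
  "slide": [
    [0,0,0],
    [0,0,0],
    [0,0,0],
    [0,0,0]
  ],
  "grip": [30,30,30,30]
}}

```text
time: 7.3
tool_pos: [0.5773, -0.0813, 0.1422]
tcp_rot: [-1.571, -0.002, -0.001]
wrist_force: [0.3, 0.2, -2.3]
width: 0.451
```

```bash
python3 - <<'E'
from h import *
go([.577,-.0818,.13],np.pi/2)
s=bot.read_state();tp=s['tool_pos']
p=snap('wrist','w5.png');W=cloud(p)
go([.577,-.0818,.13],np.pi/2)
snap('side','s5.png')
D=W-tp
m=(np.hypot(D[...,0],D[...,1])<.014)&(W[...,2]<.104)&(W[...,2]>.09);print('shaft top seen',m.sum(), W[m].mean(0).round(4))
E
```

```text
t 7.3 p [ 0.5773 -0.0813  0.1422] turn [0.0003 0.0006 0.0015] slide(cur axes)mm [-0.3 12.2 -0.5] slide(after turn)mm [-0.3 12.2 -0.5] F [ 0.3  0.2 -2.3] w 0.451 q6 -1.75
t 7.35 p [ 0.5772 -0.0814  0.1422] turn [0.0003 0.0004 0.0014] slide(cur axes)mm [-0.2 12.2 -0.4] slide(after turn)mm [-0.2 12.2 -0.4] F [-0.2  0.9 -0.4] w 0.451 q6 -1.75
shaft top seen 0 [nan nan nan]<stdin>:8: RuntimeWarning: Mean of empty slice.
  ret = um.true_divide(
```

View pics/w5.png

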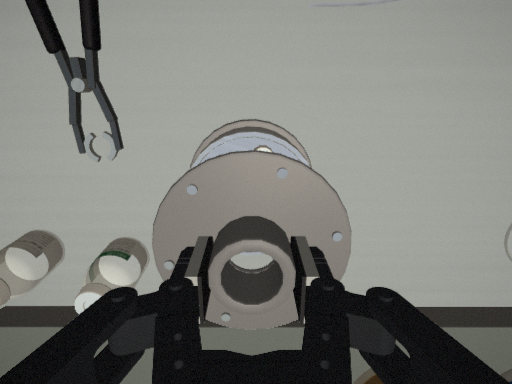

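View pics/s5.png

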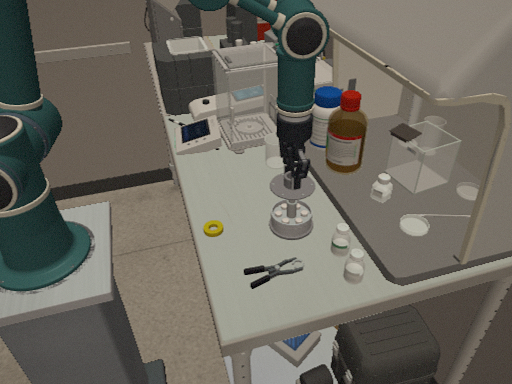

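{"name": "jog_arm", "arguments": {
  "turn": [
    [0,0,0],
    [0,0,0],
    [0,0,0],
    [0,0,0]
  ],
  "slide": [
    [0,15,-0.4],
    [0,8,0],
    [0,6,0],
    [0,4,0]
  ],
  "grip": [30,30,30,30]
}}

```text
time: 7.8
tool_pos: [0.5759, -0.0818, 0.1068]
tcp_rot: [-1.57, 0.001, 0.002]
wrist_force: [0.1, 0.7, -1.6]
width: 0.452
```

{"name": "jog_arm", "arguments": {
  "turn": [
    [0,0,0],
    [0,0,0],
    [0,0,0],
    [0,0,0],
    [0,0,0]
  ],
  "slide": [
    [0,10,0],
    [0,10,0],
    [0,10,0],
    [0,6,0],
    [0,0,0]
  ],
  "grip": [30,30,30,30,30]
}}

```text
time: 8.3
tool_pos: [0.5759, -0.0817, 0.0709]
tcp_rot: [-1.57, 0.001, 0.002]
wrist_force: [-0.4, -0.6, -1.5]
width: 0.451
```

{"name": "jog_arm", "arguments": {
  "turn": [
    [0,0,0],
    [0,0,0],
    [0,0,0],
    [0,0,0]
  ],
  "slide": [
    [0,2,0],
    [0,2,0],
    [0,1,0],
    [0,0,0]
  ],
  "grip": [30,30,30,30]
}}

```text
time: 8.7
tool_pos: [0.5771, -0.0819, 0.0684]
tcp_rot: [-1.571, -0.001, -0.0]
wrist_force: [-2.1, -0.1, 4.6]
width: 0.454
```

Contact with the rim at about 5 N. I'll release slowly and look.

{"name": "jog_arm", "arguments": {
  "turn": [
    [0,0,0],
    [0,0,0],
    [0,0,0]
  ],
  "slide": [
    [0,0,0],
    [0,0,0],
    [0,0,0]
  ],
  "grip": [60,65,70]
}}

```text
time: 9.0
tool_pos: [0.5768, -0.0819, 0.0673]
tcp_rot: [-1.571, -0.0, -0.0]
wrist_force: [-0.6, 0.7, 0.2]
width: 0.698
```

{"name": "jog_arm", "arguments": {
  "turn": [
    [0,0,0],
    [0,0,0],
    [0,0,0],
    [0,0,0],
    [0,0,0]
  ],
  "slide": [
    [0,-10,0],
    [0,-30,0],
    [0,-40,0],
    [-20,-20,-10],
    [-20,0,-30]
  ],
  "grip": [75,75,75,75,75]
}}

```text
time: 9.5
tool_pos: [0.5398, -0.1214, 0.1727]
tcp_rot: [-1.572, -0.01, -0.004]
wrist_force: [0.6, -0.8, 0.5]
width: 0.751
```

{"name": "jog_arm", "arguments": {
  "turn": [
    [0,0,0],
    [0,0,0],
    [0,0,0],
    [0,0,0]
  ],
  "slide": [
    [-35,0,-30],
    [-35,0,-30],
    [0,0,0],
    [0,0,0]
  ],
  "grip": [75,75,75,75]
}}

```text
time: 9.9
tool_pos: [0.4665, -0.1825, 0.1681]
tcp_rot: [-1.571, 0.001, -0.003]
wrist_force: [0.4, 0.0, 0.5]
width: 0.753
```

```bash
python3 - <<'E'
from h import *
p=snap('wrist','w6.png');W=cloud(p);np.savez('w6.npz',W=W,img=p['img'])
go([.43,-.215,.15],np.pi/2)
for t in ['ring_pliers','pliers_grip','ring_centre']:
    for q in nets.search_frame(t,p)[:2]: print(t,round(q['conf'],2),w(p,q['xyz']).round(4))
t=snap('top','t6.png');V=cloud(t);np.savez('t6.npz',W=V)
for n,U in [('w',W),('t',V)]:
    r=np.hypot(U[...,0]-.577,U[...,1]+.082)
    for nm,m in [('shaft',(r<.02)&(U[...,2]>.09)&(U[...,2]<.105)),('lid',(r<.06)&(r>.025)&(U[...,2]>.03)&(U[...,2]<.07)),('hub',(r<.019)&(U[...,2]>.068)&(U[...,2]<.082))]:
        P=U[m]
        if len(P)>9:
            c,rr=cv2.minEnclosingCircle(P[:,:2].astype(np.float32));print(n,nm,len(P),np.round(c,4),round(rr,4),'z',P[:,2].mean().round(4), np.percentile(P[:,2],[2,50,98]).round(4))
            if nm=='lid': print(np.linalg.lstsq(np.c_[P[:,:2]-np.array([.577,-.082]),np.ones(len(P))],P[:,2],rcond=None)[0])
E
```

```text
t 9.95 p [ 0.4672 -0.182   0.1681] turn [ 0.0002 -0.0009  0.0017] slide(cur axes)mm [-37.2  18.  -33. ] slide(after turn)mm [-37.2  18.1 -33. ] F [ 0.2 -0.2 -0. ] w 0.753 q6 -1.99
ring_pliers 0.95 [ 0.481  -0.212   0.0157]
ring_pliers 0.71 [ 0.5589 -0.0718  0.0512]
pliers_grip 0.66 [ 0.4794 -0.2116  0.0129]
ring_centre 0.96 [ 0.477  -0.2201  0.012 ]
w lid 3271 [ 0.577  -0.0823] 0.0521 z 0.0484 [0.0333 0.0499 0.0514]
[0.08921349 0.05145534 0.05013307]
t shaft 82 [ 0.5776 -0.0818] 0.0119 z 0.0971 [0.0919 0.0971 0.1017]
t lid 1037 [ 0.578  -0.0816] 0.0521 z 0.0487 [0.0447 0.0487 0.0531]
[ 0.00493793 -0.00169342  0.04867099]
t hub 100 [ 0.5772 -0.0821] 0.0188 z 0.074 [0.069  0.0743 0.078 ]
```

View pics/w6.png

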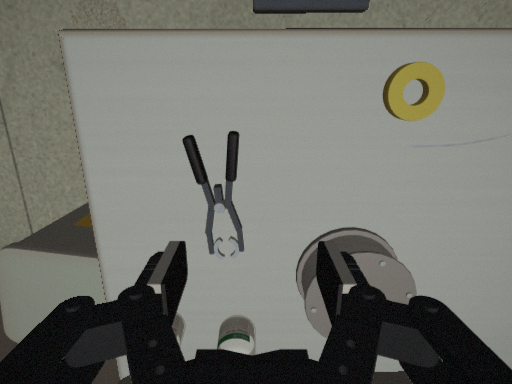

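```bash
cat > pl.py <<'E'
from h import *
import sys
def fit(p):
    W=cloud(p);g=p['img'].max(-1).astype(float)
    x,y,z=W[...,0],W[...,1],W[...,2]
    m=(np.hypot(x-.48,y+.215)<.1)&(z>.006)&(z<.03)
    P=W[m];print('n',len(P))
    n,lab,st,ce=cv2.connectedComponentsWithStats(m.astype(np.uint8),connectivity=8)
    i=1+np.argmax(st[1:,4]);print(st[1:,4])
    dk=(np.hypot(x-.48,y+.215)<.1)&(z>.007)&(z<.03)&(g<60)
    n,lab,st,ce=cv2.connectedComponentsWithStats(dk.astype(np.uint8),connectivity=8)
    L=[]
    for j in range(1,n):
        if st[j,4]>150:
            Q=W[lab==j][:,:2];c,(a,b),an=cv2.minAreaRect((Q*1000).astype(np.float32));bx=cv2.boxPoints(((c),(a,b),an))
            u,s,v=np.linalg.svd(Q-Q.mean(0),full_matrices=False);d=v[0]*np.sign(v[0,0]);t=(Q-Q.mean(0))@d
            print('lever',st[j,4],Q.mean(0).round(4),'dir',np.degrees(np.arctan2(d[1],d[0])).round(1),'len',(t.max()-t.min()).round(4),'end',(Q.mean(0)+d*t.min()).round(4),(Q.mean(0)+d*t.max()).round(4),'z',np.median(W[lab==j][:,2]).round(4))
    return W,m
if __name__=='__main__':
    p=snap('wrist',sys.argv[1]);fit(p);go([.43,-.215,.15],np.pi/2)
E
python3 pl.py w7.png
python3 - <<'E'
import numpy as np,cv2
d=np.load('w6.npz');im=d['img'][110:270,160:280,::-1];cv2.imwrite('pics/w6c.png',cv2.resize(im,None,fx=4,fy=4,interpolation=cv2.INTER_CUBIC)[:600])
W=d['W']
for v,u in [(207,218),(195,218),(248,226),(257,226),(240,226),(250,210),(247,242)]: print(v,u,W[v,u].round(4))
E
```

```text
n 2426
[2412    1   12    1]
lever 524 [ 0.4478 -0.2007] dir -4.8 len 0.0464 end [ 0.4261 -0.1989] [ 0.4723 -0.2027] z 0.0146
lever 611 [ 0.4528 -0.2336] dir 16.8 len 0.068 end [ 0.4298 -0.2405] [ 0.4949 -0.2209] z 0.0145
t 10.2 p [ 0.4675 -0.1812  0.1673] turn [-0.      0.0017  0.0001] slide(cur axes)mm [-37.6  17.3 -33.7] slide(after turn)mm [-37.5  17.3 -33.8] F [ 0.6 -0.3  0.1] w 0.748 q6 -1.99
207 218 [ 0.4959 -0.2144  0.0178]
195 218 [ 0.4857 -0.2145  0.0129]
248 226 [ 0.5491 -0.2096  0.0007]
257 226 [ 0.5594 -0.2099  0.0014]
240 226 [ 0.5392 -0.2093  0.0016]
250 210 [ 0.5476 -0.2255  0.0074]
247 242 [ 0.5438 -0.1926  0.008 ]
```

View pics/w6c.png

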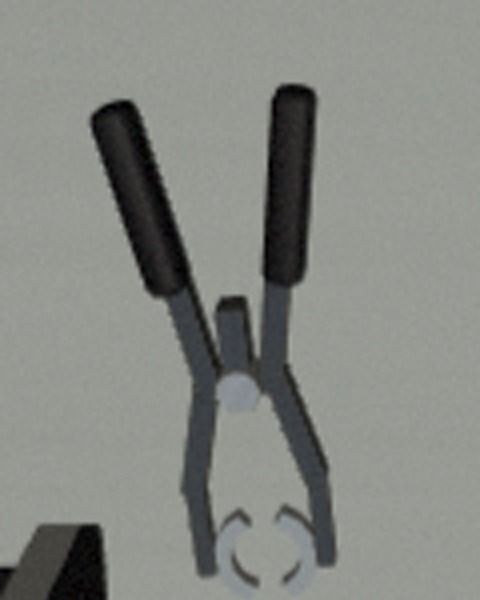

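```bash
python3 -c "
from h import *
go([.4497,-.2177,.11],np.pi/2+.084)"
```

```text
t 10.2 p [ 0.4675 -0.1812  0.1673] turn [-0.     -0.0823  0.0001] slide(cur axes)mm [-17.9  57.3 -36.5] slide(after turn)mm [-20.8  57.3 -34.9] F [ 0.6 -0.3  0.1] w 0.748 q6 -1.99
```

{"name": "jog_arm", "arguments": {
  "turn": [
    [0,-0.083,0],
    [0,0,0],
    [0,0,0],
    [0,0,0],
    [0,0,0]
  ],
  "slide": [
    [0,0,0],
    [-21,10,-35],
    [0,30,0],
    [0,17,0],
    [0,0,0]
  ],
  "grip": [75,75,75,75,75]
}}

```text
time: 10.7
tool_pos: [0.4468, -0.217, 0.1073]
tcp_rot: [-1.566, -0.062, 0.07]
wrist_force: [-0.4, 0.1, -0.0]
width: 0.75
```

{"name": "jog_arm", "arguments": {
  "turn": [
    [0,0,0],
    [0,0,0]
  ],
  "slide": [
    [0,0,0],
    [0,0,0]
  ],
  "grip": [75,75]
}}

```text
time: 10.9
tool_pos: [0.4499, -0.2186, 0.1115]
tcp_rot: [-1.571, -0.067, 0.065]
wrist_force: [-0.4, -0.5, 0.7]
width: 0.751
```

```bash
python3 pl.py w8.png; python3 -c "
from h import *
go([.4497,-.2177,.06],np.pi/2+.084)"
```

```text
n 3268
[3247    1   19    1]
lever 806 [ 0.4517 -0.2344] dir 16.7 len 0.0685 end [ 0.4298 -0.241 ] [ 0.4955 -0.2212] z 0.0145
lever 793 [ 0.4487 -0.2018] dir -6.3 len 0.0695 end [ 0.4258 -0.1993] [ 0.4949 -0.2069] z 0.0145
t 10.95 p [ 0.45   -0.2187  0.1116] turn [0.0012 0.084  0.0021] slide(cur axes)mm [-19.5 -38.4   5.3] slide(after turn)mm [-20.  -38.4   3.7] F [ 0.2 -0.9 -0.5] w 0.751 q6 -2.16
t 10.95 p [ 0.45   -0.2187  0.1116] turn [ 0.0013 -0.      0.002 ] slide(cur axes)mm [-0.3 51.6  1.1] slide(after turn)mm [-0.2 51.6  1. ] F [ 0.2 -0.9 -0.5] w 0.751 q6 -2.16
```

View pics/w8.png

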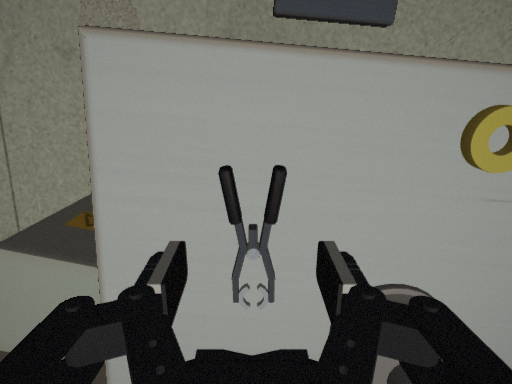

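{"name": "jog_arm", "arguments": {
  "turn": [
    [0,-0.006,0],
    [0,0,0],
    [0,0,0],
    [0,0,0],
    [0,0,0]
  ],
  "slide": [
    [1,35,0.6],
    [0,30,0],
    [0,15,0],
    [0,8,0],
    [0,0,0]
  ],
  "grip": [75,75,75,75,75]
}}

```text
time: 11.45
tool_pos: [0.4496, -0.2176, 0.0221]
tcp_rot: [-1.569, -0.07, 0.071]
wrist_force: [-0.1, -0.4, -0.5]
width: 0.752
```

{"name": "jog_arm", "arguments": {
  "turn": [
    [0,0,0],
    [0,0,0]
  ],
  "slide": [
    [0,0,0],
    [0,0,0]
  ],
  "grip": [75,75]
}}

```text
time: 11.65
tool_pos: [0.4509, -0.2184, 0.0238]
tcp_rot: [-1.571, -0.072, 0.068]
wrist_force: [0.8, -0.5, -0.1]
width: 0.754
```

```bash
python3 -c "
from h import *
snap('wrist','w9.png')
go([.451,-.2181,.021],np.pi/2+.09)"
```

```text
t 11.7 p [ 0.4508 -0.2184  0.0237] turn [ 0.0015 -0.0007  0.0023] slide(cur axes)mm [0.2 2.7 0.3] slide(after turn)mm [0.2 2.7 0.3] F [ 0.1 -0.3  0.5] w 0.754 q6 -2.16
```

View pics/w9.png

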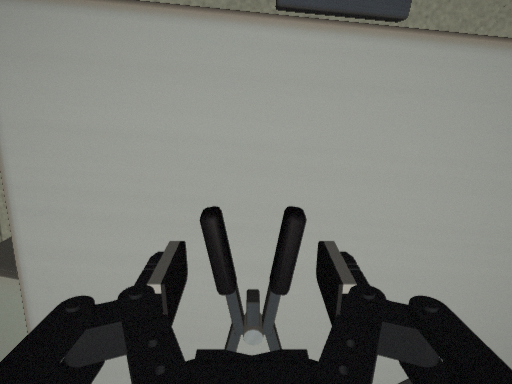

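The levers (212 and 293 at their ends) are centred at column 252 between the pads. Next: lower 3 mm and squeeze.

{"name": "jog_arm", "arguments": {
  "turn": [
    [0,0,0],
    [0,0,0],
    [0,0,0],
    [0,0,0],
    [0,0,0]
  ],
  "slide": [
    [0,3,0],
    [0,0,0],
    [0,0,0],
    [0,0,0],
    [0,0,0]
  ],
  "grip": [60,50,40,35,30],
  "newtons": 60
}}

```text
time: 12.2
tool_pos: [0.4508, -0.2185, 0.0212]
tcp_rot: [-1.571, -0.071, 0.069]
wrist_force: [-3.0, 1.6, 11.5]
width: 0.309
```

{"name": "jog_arm", "arguments": {
  "turn": [
    [0,0,0],
    [0,0,0],
    [0,0,0],
    [0,0,0]
  ],
  "slide": [
    [0,0,0],
    [0,0,0],
    [0,0,0],
    [0,0,0]
  ],
  "grip": [20,20,20,20]
}}

```text
time: 12.6
tool_pos: [0.4508, -0.2186, 0.0214]
tcp_rot: [-1.571, -0.071, 0.068]
wrist_force: [-3.5, 1.1, 12.4]
width: 0.294
```

```bash
python3 -c "
from h import *
snap('wrist','w10.png');snap('side','s10.png')
go([.451,-.2181,.021],np.pi/2+.09)"
```

```text
t 12.7 p [ 0.4508 -0.2185  0.0214] turn [ 0.0013 -0.0009  0.0019] slide(cur axes)mm [0.2 0.4 0.4] slide(after turn)mm [0.2 0.4 0.4] F [-1.9  0.7 13.9] w 0.288 q6 -2.16
```

View pics/w10.png

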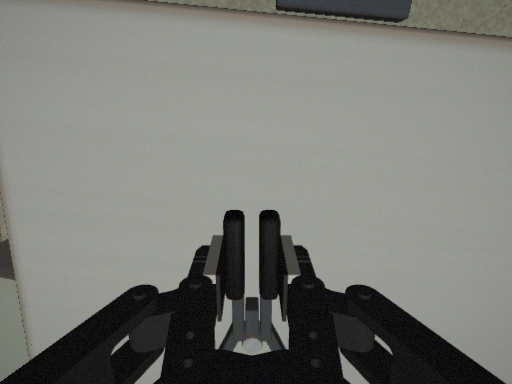

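{"name": "jog_arm", "arguments": {
  "turn": [
    [0,0,0],
    [0,0,0],
    [0,0,0],
    [0,0,0],
    [0,0,0]
  ],
  "slide": [
    [0,-3,0],
    [0,-10,0],
    [0,-25,0],
    [0,-35,0],
    [0,-35,0]
  ],
  "grip": [20,20,20,20,20]
}}

```text
time: 13.2
tool_pos: [0.4486, -0.2173, 0.1279]
tcp_rot: [-1.568, -0.069, 0.072]
wrist_force: [0.7, -1.3, -2.1]
width: 0.289
```

{"name": "jog_arm", "arguments": {
  "turn": [
    [0,0,0],
    [0,0,0],
    [0,0,0],
    [0,0,0]
  ],
  "slide": [
    [0,-30,0],
    [0,-15,0],
    [0,0,0],
    [0,0,0]
  ],
  "grip": [20,20,20,20]
}}

```text
time: 13.6
tool_pos: [0.4493, -0.2176, 0.172]
tcp_rot: [-1.57, -0.07, 0.07]
wrist_force: [-0.0, 0.1, -1.4]
width: 0.291
```

```bash
python3 - <<'E'
from h import *
go([.451,-.2181,.17],np.pi/2+.09)
for n in ['wrist','top','side']:
    p=snap(n,n+'11.png');np.savez(n+'11.npz',W=cloud(p),img=p['img'],**{k:p[k] for k in ['depth','intrinsics','position','rotation']})
    for t in ['ring_pliers','ring_centre']:
        for q in nets.search_frame(t,p)[:2]: print(n,t,round(q['conf'],2),w(p,q['xyz']).round(4))
E
```

```text
t 13.6 p [ 0.4493 -0.2176  0.172 ] turn [-0.0001 -0.0008 -0.0002] slide(cur axes)mm [ 1.7  2.  -0.7] slide(after turn)mm [ 1.7  2.  -0.7] F [-0.   0.1 -1.4] w 0.291 q6 -2.16
wrist ring_pliers 0.63 [ 0.4653 -0.2134  0.1683]
wrist ring_pliers 0.56 [ 0.6365 -0.2047  0.0335]
wrist ring_centre 0.56 [ 0.4602 -0.2182  0.1631]
top ring_pliers 0.44 [ 0.5156 -0.1959  0.1548]
top ring_centre 0.43 [ 0.5219 -0.1963  0.1538]
side ring_pliers 0.6 [ 0.4973 -0.2218  0.1607]
side ring_centre 0.89 [ 0.4903 -0.2179  0.1612]
side ring_centre 0.59 [ 0.4951 -0.2293  0.158 ]
```

View pics/wrist11.png

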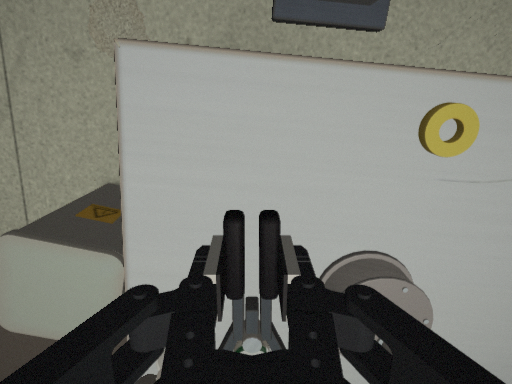

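View pics/side11.png

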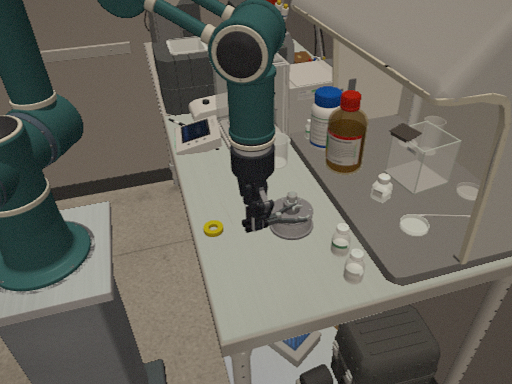

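View pics/top11.png

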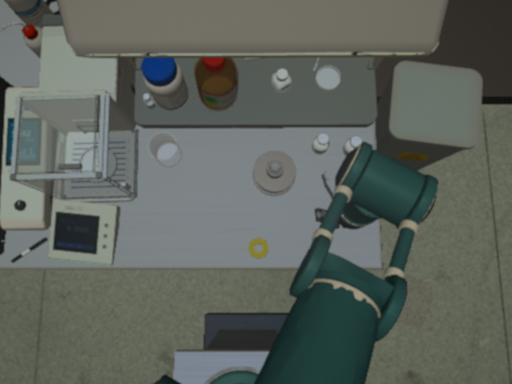

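```bash
python3 - <<'E'
import numpy as np,cv2
from scipy.spatial.transform import Rotation as R
tp=np.array([.4493,-.2176,.172]);A=R.from_rotvec([-1.57,-.07,.07])
for n,(r0,r1,c0,c1) in {'wrist':(200,384,190,320),'side':(170,250,220,330),'top':(120,240,290,400)}.items():
    d=np.load(n+'11.npz');im=d['img'][r0:r1,c0:c1,::-1];f=min(600/im.shape[0],800/im.shape[1])
    cv2.imwrite('pics/z_'+n+'.png',cv2.resize(im,None,fx=f,fy=f,interpolation=cv2.INTER_CUBIC))
    D=A.inv().apply((d['W'].reshape(-1,3)-tp)).reshape(d['W'].shape)
    x,y,z=D[...,0],D[...,1],D[...,2]
    m=(abs(z)<.035)&(x>.02)&(x<.14)&(y>-.005)&(y<.035)
    v,u=np.where(m);print(n,m.sum())
    for lo in np.arange(.02,.14,.01):
        k=m&(x>=lo)&(x<lo+.01)
        if k.sum(): print(' x%.2f'%lo,k.sum(),'y %.4f %.4f %.4f'%tuple(np.percentile(y[k],[5,50,95])),'z',z[k].min().round(4),np.median(z[k]).round(4),z[k].max().round(4))
    m2=(abs(z)<.03)&(x>-.05)&(x<.06)&(y>-.01)&(y<.035)
    if n=='wrist':
        for a in [(345,252),(338,252),(350,252),(300,234),(300,270),(230,234),(230,270),(215,234),(215,270)]: print(a,D[a].round(4))
E
```

```text
wrist 2433
 x0.02 475 y 0.0068 0.0098 0.0166 z -0.0131 0.0003 0.0136
 x0.03 614 y 0.0072 0.0095 0.0117 z -0.0103 0.0002 0.0104
 x0.04 782 y 0.0047 0.0094 0.0155 z -0.0123 0.0003 0.0125
 x0.05 510 y 0.0047 0.0121 0.0185 z -0.0168 -0.0003 0.0173
 x0.06 52 y 0.0126 0.0176 0.0196 z -0.0195 0.0121 0.0203
(345, 252) [0.0486 0.0042 0.0003]
(338, 252) [0.0443 0.0045 0.0003]
(350, 252) [0.0527 0.005  0.0003]
(300, 234) [ 0.0247  0.0097 -0.009 ]
(300, 270) [0.0246 0.0094 0.0095]
(230, 234) [-0.017   0.0057 -0.0081]
(230, 270) [-0.0161  0.0076  0.0087]
(215, 234) [-0.0222  0.0111 -0.0083]
(215, 270) [-0.0223  0.0109  0.0087]
side 400
 x0.02 36 y 0.0097 0.0144 0.0197 z -0.013 -0.0082 0.005
 x0.03 49 y 0.0091 0.0116 0.0201 z -0.0115 -0.0044 0.0099
 x0.04 62 y 0.0062 0.0117 0.0188 z -0.014 -0.0058 0.0108
 x0.05 41 y 0.0069 0.0144 0.0205 z -0.0171 -0.0111 0.0157
 x0.06 53 y 0.0129 0.0157 0.0213 z -0.0233 -0.0155 0.0191
 x0.07 39 y 0.0132 0.0170 0.0213 z -0.0235 -0.0197 0.024
 x0.08 54 y 0.0153 0.0179 0.0224 z -0.0258 -0.0113 0.0256
 x0.09 40 y 0.0151 0.0179 0.0220 z -0.0274 -0.0001 0.0267
 x0.10 26 y 0.0168 0.0192 0.0231 z -0.021 0.0154 0.0209
top 102
 x0.04 5 y 0.0133 0.0164 0.0200 z 0.0108 0.012 0.0134
 x0.05 14 y 0.0134 0.0158 0.0203 z 0.0112 0.0139 0.0175
 x0.06 19 y 0.0134 0.0151 0.0224 z 0.0128 0.0186 0.0217
 x0.07 13 y 0.0157 0.0173 0.0194 z 0.0177 0.0222 0.0241
 x0.08 19 y 0.0151 0.0188 0.0213 z 0.0137 0.0224 0.0268
 x0.09 21 y 0.0146 0.0189 0.0213 z 0.0129 0.023 0.0285
 x0.10 11 y 0.0164 0.0198 0.0233 z 0.0156 0.0197 0.0224
```

View pics/z_side.png

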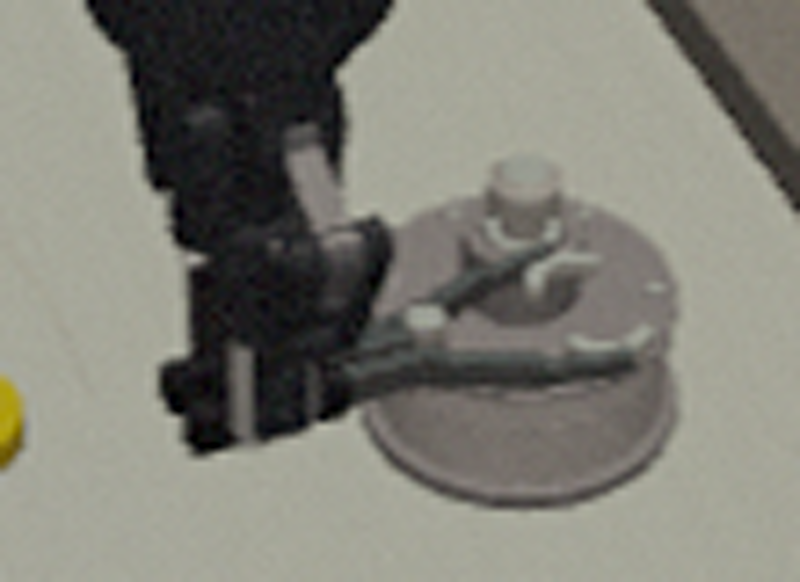

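View pics/z_top.png

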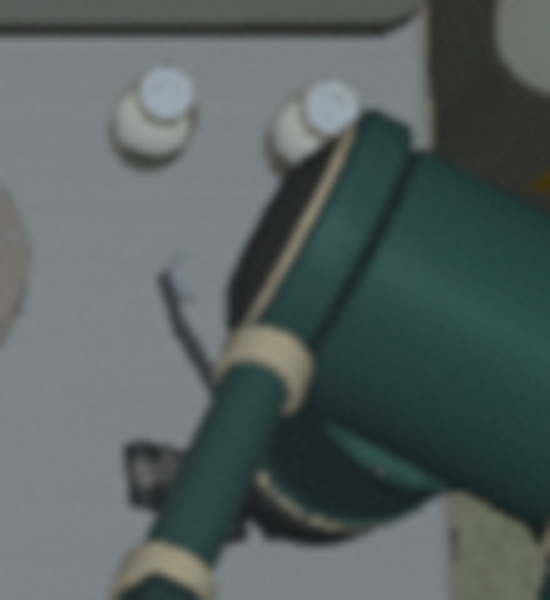

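View pics/z_wrist.png

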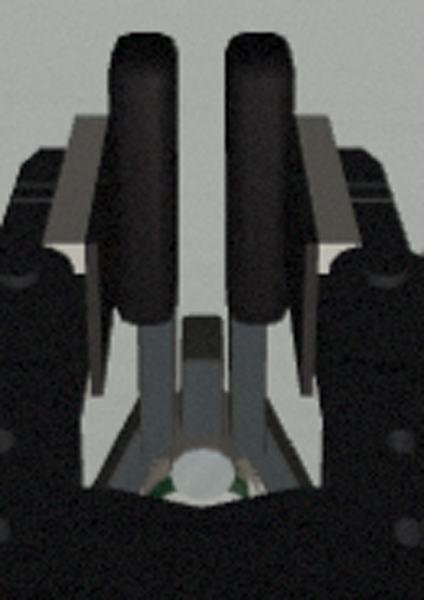

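```bash
python3 -c "
from h import *
go([.4811,-.0909,.165],np.pi/2+.089)"
```

```text
t 14.05 p [ 0.4494 -0.2177  0.1717] turn [-0.0006  0.0002 -0.0009] slide(cur axes)mm [ 42.9   6.7 123.4] slide(after turn)mm [ 42.8   6.7 123.5] F [ 0.6  0.3 -0.8] w 0.291 q6 -2.16
```

{"name": "jog_arm", "arguments": {
  "turn": [
    [0,0,0],
    [0,0,0],
    [0,0,0],
    [0,0,0],
    [0,0,0]
  ],
  "slide": [
    [8,0,20],
    [12,0,35],
    [12,0,35],
    [8,0,23],
    [2.8,0,10.4]
  ],
  "grip": [20,20,20,20,20]
}}

```text
time: 14.55
tool_pos: [0.4816, -0.0892, 0.1722]
tcp_rot: [-1.569, -0.072, 0.072]
wrist_force: [-0.3, 0.5, -0.2]
width: 0.292
```

{"name": "jog_arm", "arguments": {
  "turn": [
    [0,0,0],
    [0,0,0],
    [0,0,0],
    [0,0,0]
  ],
  "slide": [
    [0,0,0],
    [0,0,0],
    [0,0,0],
    [0,0,0]
  ],
  "grip": [20,20,20,20]
}}

```text
time: 14.95
tool_pos: [0.4811, -0.092, 0.1723]
tcp_rot: [-1.57, -0.069, 0.069]
wrist_force: [0.0, 0.1, -0.7]
width: 0.292
```

```bash
cat > rg.py <<'E'
from h import *
import sys
k=sys.argv[1]
go([.4811,-.0909,.165],np.pi/2+.089)
s=bot.read_state();tp=s['tool_pos'];A=R.from_rotvec(s['tcp_rot'])
for n,(r0,r1,c0,c1) in {'side':(160,250,240,340),'top':(120,220,230,330),'wrist':(200,384,150,360)}.items():
    p=snap(n,n+k+'.png');W=cloud(p);np.savez(n+k+'.npz',W=W,img=p['img'],position=p['position'],rotation=p['rotation'],intrinsics=p['intrinsics'])
    im=p['img'][r0:r1,c0:c1,::-1];f=min(600/im.shape[0],800/im.shape[1])
    cv2.imwrite(f'pics/z_{n}{k}.png',cv2.resize(im,None,fx=f,fy=f,interpolation=cv2.INTER_CUBIC))
    D=A.inv().apply((W.reshape(-1,3)-tp)).reshape(W.shape);x,y,z=D[...,0],D[...,1],D[...,2]
    m=(abs(z)<.035)&(x>.055)&(x<.14)&(y>.005)&(y<.03)
    for lo in np.arange(.05,.13,.01):
        kk=m&(x>=lo)&(x<lo+.01)
        if kk.sum()>3: print(n,' x%.2f'%lo,kk.sum(),'y %.4f %.4f %.4f'%tuple(np.percentile(y[kk],[5,50,95])),'z',z[kk].min().round(4),np.median(z[kk]).round(4),z[kk].max().round(4))
    if m.sum(): print(n,'xmax',np.sort(x[m])[-5:].round(4))
    # shaft
    r=np.hypot(W[...,0]-.5773,W[...,1]+.082);q=(r<.022)&(W[...,2]>.09)&(W[...,2]<.105);P=W[q]
    if len(P)>9:
        c,rr=cv2.minEnclosingCircle(P[:,:2].astype(np.float32));print(n,'shaft',len(P),np.round(c,4),round(rr,4))
E
python3 rg.py 12
```

```text
t 14.95 p [ 0.4811 -0.092   0.1723] turn [ 0.0002 -0.0012 -0.0001] slide(cur axes)mm [0.1 7.3 1.1] slide(after turn)mm [0.1 7.3 1.1] F [ 0.   0.1 -0.7] w 0.292 q6 -1.9
side  x0.05 12 y 0.0118 0.0132 0.0194 z -0.0189 -0.0158 0.0155
side  x0.06 34 y 0.0119 0.0151 0.0195 z -0.0215 -0.0166 0.0194
side  x0.07 36 y 0.0125 0.0157 0.0197 z -0.0248 -0.0194 0.0225
side  x0.08 40 y 0.0141 0.0171 0.0209 z -0.0264 -0.0123 0.0241
side  x0.09 32 y 0.0146 0.0162 0.0216 z -0.0276 -0.0003 0.0254
side  x0.10 20 y 0.0160 0.0183 0.0214 z -0.0209 0.0151 0.0207
side xmax [0.1056 0.1065 0.1068 0.1076 0.1079]
side shaft 68 [ 0.5752 -0.0834] 0.0122
wrist  x0.05 217 y 0.0114 0.0123 0.0188 z -0.0164 -0.0095 0.0173
wrist  x0.06 52 y 0.0131 0.0174 0.0197 z -0.0194 0.0125 0.0205
wrist xmax [0.0656 0.0657 0.0658 0.0661 0.0669]
wrist shaft 34 [ 0.5696 -0.084 ] 0.0068
```

View pics/z_side12.png

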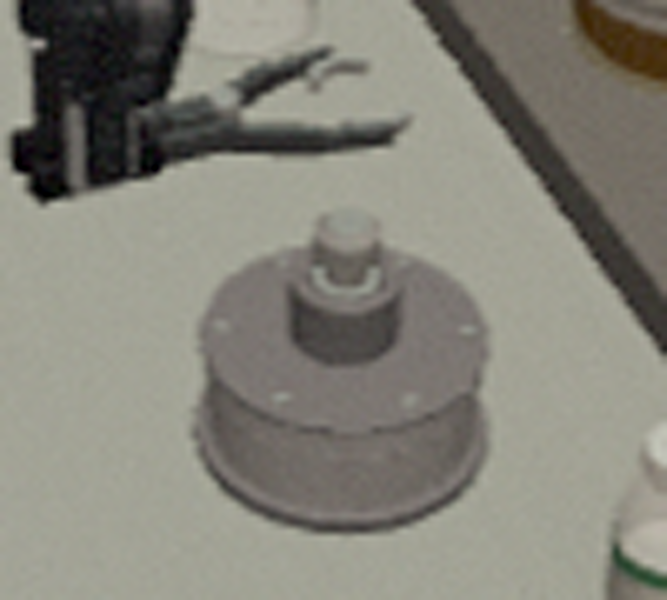

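View pics/z_top12.png

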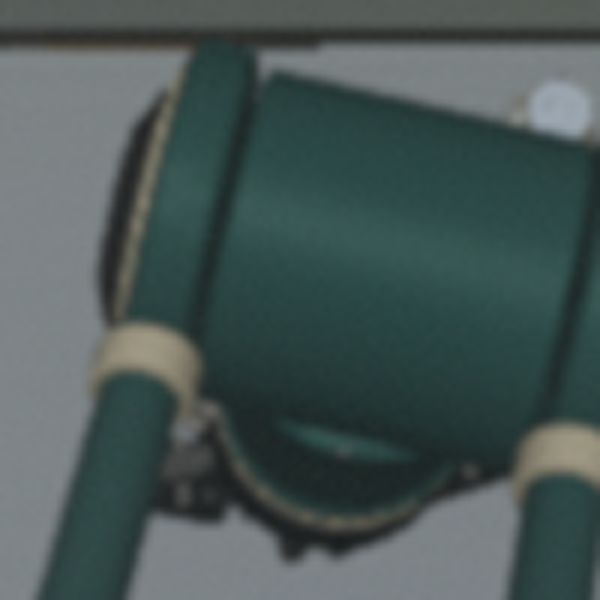

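View pics/z_wrist12.png

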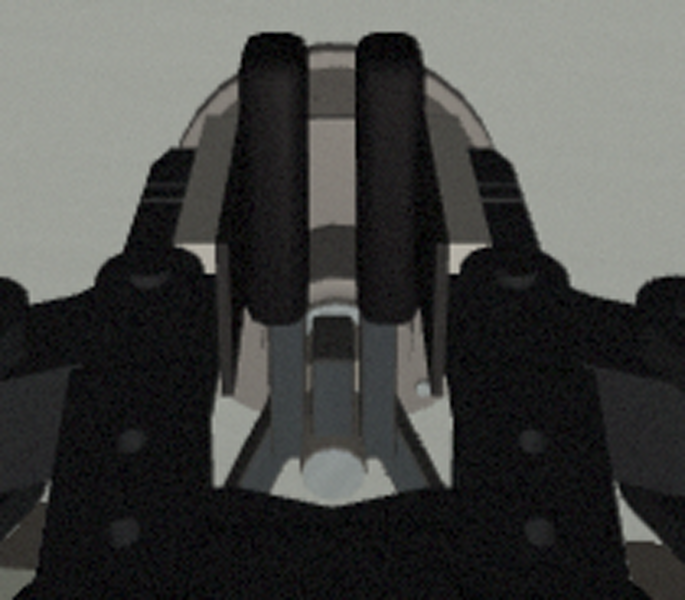

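```bash
python3 - <<'E'
import numpy as np
W=np.load('w6.npz')['W'];pv=np.array([.4965,-.2142]);a=.09
d=W[...,:2]-pv;x=d[...,0]*np.cos(a)+d[...,1]*np.sin(a);y=-d[...,0]*np.sin(a)+d[...,1]*np.cos(a);z=W[...,2]
for lo in np.arange(-.07,.07,.01):
    k=(x>=lo)&(x<lo+.01)&(abs(y)<.03)&(z>.004)&(z<.03)
    if k.sum(): print('%.2f'%lo,k.sum(),np.percentile(z[k],[50,80,95]).round(4),y[k].min().round(4),y[k].max().round(4))
E
```

```text
-0.07 253 [0.0143 0.0151 0.0159] -0.0244 0.0255
-0.06 266 [0.0146 0.0154 0.0159] -0.0235 0.0249
-0.05 256 [0.0146 0.0153 0.016 ] -0.0219 0.0229
-0.04 253 [0.0146 0.0154 0.0159] -0.0203 0.0209
-0.03 187 [0.0138 0.0148 0.0156] -0.0188 0.0197
-0.02 246 [0.0122 0.0137 0.0146] -0.0128 0.0145
-0.01 253 [0.0125 0.0148 0.0172] -0.0115 0.0128
0.00 182 [0.0112 0.0168 0.0177] -0.0131 0.0144
0.01 131 [0.0099 0.0105 0.0112] -0.0156 0.0165
0.02 119 [0.0099 0.0106 0.0111] -0.0178 0.0186
0.03 104 [0.0079 0.0086 0.0092] -0.0174 0.0184
0.04 183 [0.0068 0.0082 0.0088] -0.0173 0.0185
0.05 135 [0.0065 0.0076 0.0086] -0.0172 0.0182
0.06 19 [0.0058 0.0063 0.0066] -0.008 0.0098
```

{"name": "jog_arm", "arguments": {
  "turn": [
    [0,0,0],
    [0,0,0],
    [0,0,0],
    [0,0,0],
    [0,0,0]
  ],
  "slide": [
    [0,10,1],
    [0,20,0],
    [0,10,0],
    [0,4,0],
    [0,0,0]
  ],
  "grip": [20,20,20,20,20]
}}

```text
time: 15.6
tool_pos: [0.4805, -0.0899, 0.1273]
tcp_rot: [-1.569, -0.069, 0.072]
wrist_force: [-0.3, -0.9, -1.1]
width: 0.293
```

{"name": "jog_arm", "arguments": {
  "turn": [
    [0,0,0],
    [0,0,0],
    [0,0,0]
  ],
  "slide": [
    [0,0,0],
    [0,0,0],
    [0,0,0]
  ],
  "grip": [20,20,20]
}}

```text
time: 15.9
tool_pos: [0.4818, -0.0902, 0.129]
tcp_rot: [-1.57, -0.071, 0.069]
wrist_force: [-0.4, -0.2, -1.4]
width: 0.294
```

```bash
python3 rg.py 13
```

```text
t 15.9 p [ 0.4818 -0.0902  0.129 ] turn [0.0005 0.0003 0.0014] slide(cur axes)mm [ -0.7 -36.   -0.6] slide(after turn)mm [ -0.7 -36.   -0.6] F [-0.4 -0.2 -1.4] w 0.294 q6 -1.9
side  x0.05 12 y 0.0119 0.0147 0.0195 z -0.0198 -0.0152 0.0134
side  x0.06 36 y 0.0115 0.0143 0.0206 z -0.022 -0.0164 0.0183
side  x0.07 31 y 0.0125 0.0154 0.0200 z -0.0254 -0.0193 0.0226
side  x0.08 41 y 0.0137 0.0170 0.0295 z -0.0264 0.0006 0.0242
side  x0.09 38 y 0.0141 0.0171 0.0292 z -0.0268 0.0046 0.0246
side  x0.10 20 y 0.0159 0.0187 0.0240 z -0.0236 0.016 0.0191
side xmax [0.1053 0.1057 0.1058 0.1071 0.1074]
side shaft 28 [ 0.5742 -0.0845] 0.0117
wrist  x0.05 216 y 0.0116 0.0126 0.0186 z -0.0168 0.009 0.0172
wrist  x0.06 43 y 0.0145 0.0182 0.0200 z -0.0197 -0.0103 0.0204
wrist xmax [0.0651 0.0651 0.0653 0.0667 0.0674]
wrist shaft 74 [ 0.5691 -0.0827] 0.0087
```

View pics/z_side13.png

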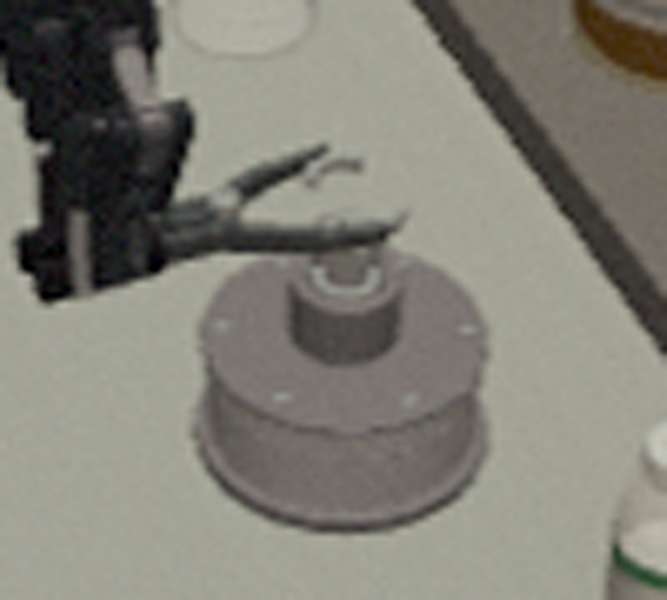

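View pics/z_wrist13.png

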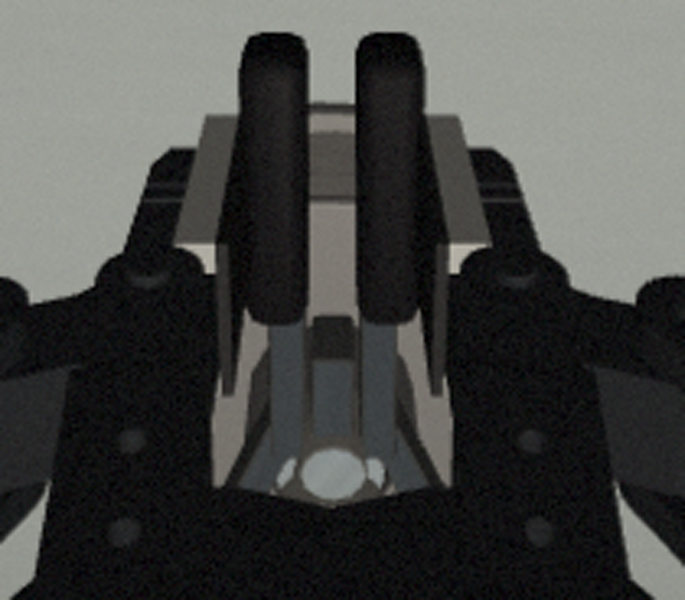

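{"name": "jog_arm", "arguments": {
  "turn": [
    [0,0,0],
    [0,0,0],
    [0,0,0],
    [0,0,0]
  ],
  "slide": [
    [-0.6,4,-0.5],
    [0,4,0],
    [0,3,0],
    [0,0,0]
  ],
  "grip": [20,20,20,20]
}}

```text
time: 16.45
tool_pos: [0.4799, -0.0905, 0.1164]
tcp_rot: [-1.569, -0.069, 0.071]
wrist_force: [0.1, 0.1, -0.6]
width: 0.29
```

{"name": "jog_arm", "arguments": {
  "turn": [
    [0,0,0],
    [0,0,0],
    [0,0,0],
    [0,0,0]
  ],
  "slide": [
    [0,3,0],
    [0,3,0],
    [0,0,0],
    [0,0,0]
  ],
  "grip": [20,20,20,20]
}}

```text
time: 16.85
tool_pos: [0.4805, -0.0906, 0.1112]
tcp_rot: [-1.57, -0.07, 0.07]
wrist_force: [0.1, -0.9, -1.1]
width: 0.283
```

{"name": "jog_arm", "arguments": {
  "turn": [
    [0,0,0],
    [0,0,0],
    [0,0,0],
    [0,0,0]
  ],
  "slide": [
    [0,4,0],
    [0,3,0],
    [0,2,0],
    [0,0,0]
  ],
  "grip": [20,20,20,20]
}}

```text
time: 17.25
tool_pos: [0.4802, -0.0905, 0.1018]
tcp_rot: [-1.569, -0.069, 0.071]
wrist_force: [-0.2, -0.1, -1.5]
width: 0.29
```

{"name": "jog_arm", "arguments": {
  "turn": [
    [0,0,0],
    [0,0,0],
    [0,0,0],
    [0,0,0]
  ],
  "slide": [
    [0,0,0],
    [0,0,0],
    [0,0,0],
    [0,0,0]
  ],
  "grip": [20,20,20,20]
}}

```text
time: 17.65
tool_pos: [0.4807, -0.0906, 0.1024]
tcp_rot: [-1.57, -0.07, 0.07]
wrist_force: [-0.4, 0.5, -1.9]
width: 0.289
```

```bash
python3 rg.py 14
python3 - <<'E'
import numpy as np
W=np.load('side14.npz')['W'];r=np.hypot(W[...,0]-.577,W[...,1]+.082)
for lo,hi in [(.02,.03),(.015,.02),(.03,.045)]:
    m=(r>lo)&(r<hi)&(W[...,2]>.055)&(W[...,2]<.11);print(lo,m.sum(),np.percentile(W[m][:,2],[5,25,50,75,95]).round(4))
m=(r>.025)&(r<.05)&(abs(W[...,2]-.05)<.004);print('lid',m.sum(),np.median(W[m][:,2]))
E
```

```text
t 17.65 p [ 0.4807 -0.0906  0.1024] turn [0.0001 0.0002 0.0002] slide(cur axes)mm [  0.4 -62.6  -0.3] slide(after turn)mm [  0.4 -62.6  -0.3] F [-0.4  0.5 -1.9] w 0.289 q6 -1.9
side  x0.05 12 y 0.0114 0.0125 0.0181 z -0.0173 -0.0143 0.0149
side  x0.06 35 y 0.0114 0.0138 0.0187 z -0.0235 -0.0155 0.0191
side  x0.07 32 y 0.0120 0.0170 0.0267 z -0.0247 0.0075 0.026
side  x0.08 85 y 0.0074 0.0173 0.0291 z -0.0257 -0.0023 0.0236
side  x0.09 55 y 0.0056 0.0155 0.0280 z -0.028 -0.0119 0.0251
side  x0.10 27 y 0.0061 0.0184 0.0294 z -0.021 -0.0115 0.0006
side  x0.11 7 y 0.0263 0.0281 0.0283 z -0.0136 0.0007 0.0058
side xmax [0.1115 0.1122 0.1128 0.1131 0.115 ]
side shaft 69 [ 0.5749 -0.0857] 0.012
wrist  x0.05 218 y 0.0113 0.0124 0.0183 z -0.0169 -0.0089 0.0173
wrist  x0.06 47 y 0.0125 0.0173 0.0196 z -0.0196 0.0131 0.0202
wrist  x0.07 64 y 0.0267 0.0283 0.0298 z -0.0085 -0.0003 0.0091
wrist xmax [0.079  0.079  0.079  0.0793 0.0797]
0.02 118 [0.0577 0.065  0.0834 0.0867 0.0889]
0.015 80 [0.0574 0.0636 0.0699 0.0762 0.0865]
0.03 66 [0.0829 0.0851 0.0882 0.0901 0.0911]
lid 512 0.0496721021573609
```

View pics/z_side14.png

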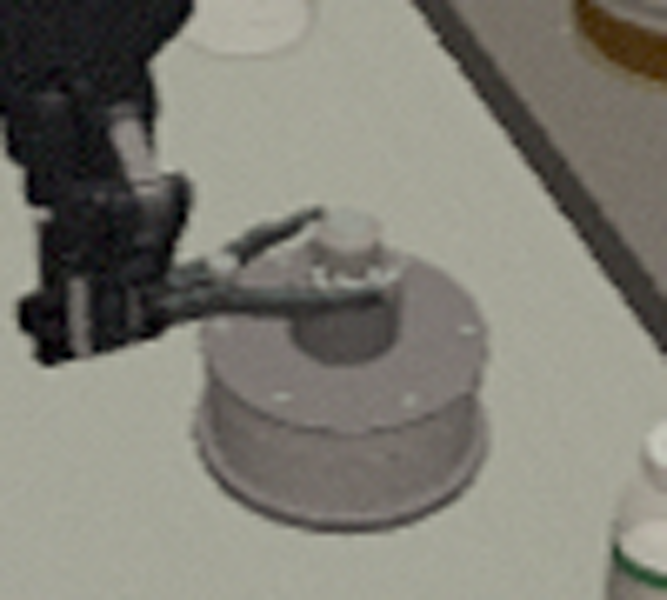

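View pics/z_wrist14.png

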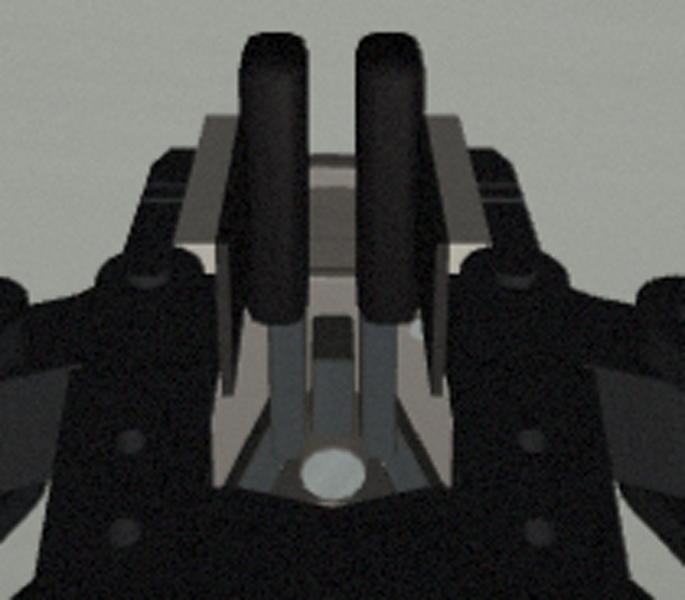

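{"name": "jog_arm", "arguments": {
  "turn": [
    [0,0,0],
    [0,0,0],
    [0,0,0],
    [0,0,0],
    [0,0,0]
  ],
  "slide": [
    [0.2,1,-0.1],
    [0,1,0],
    [0,0,0],
    [0,0,0],
    [0,0,0]
  ],
  "grip": [20,20,20,20,20]
}}

```text
time: 18.3
tool_pos: [0.4808, -0.0907, 0.1003]
tcp_rot: [-1.57, -0.07, 0.07]
wrist_force: [1.0, 0.1, -0.4]
width: 0.287
```

{"name": "jog_arm", "arguments": {
  "turn": [
    [0,0,0],
    [0,0,0],
    [0,0,0],
    [0,0,0],
    [0,0,0]
  ],
  "slide": [
    [0,0,0],
    [0,0,0],
    [0,0,0],
    [0,0,0],
    [0,0,0]
  ],
  "grip": [20,20,20,20,20]
}}

```text
time: 18.8
tool_pos: [0.4808, -0.0907, 0.1003]
tcp_rot: [-1.57, -0.07, 0.07]
wrist_force: [-0.0, 0.3, -1.1]
width: 0.288
```

```bash
python3 rg.py 15 | head -1
python3 - <<'E'
from h import *
W=np.load('side15.npz')['W'];r=np.hypot(W[...,0]-.577,W[...,1]+.082)
m=(r>.02)&(r<.03)&(W[...,2]>.077)&(W[...,2]<.095);print(m.sum(),np.percentile(W[m][:,2],[5,50,95]).round(4))
s=bot.read_state();print(s['tool_pos'],s['wrist_force'],s['torque'],s['width'],abs(s['joint_vel']).max())
E
```

```text
t 18.8 p [ 0.4808 -0.0907  0.1003] turn [ 0.      0.0002 -0.    ] slide(cur axes)mm [  0.3 -64.7  -0.2] slide(after turn)mm [  0.3 -64.7  -0.2] F [-0.   0.3 -1.1] w 0.288 q6 -1.9
65 [0.0794 0.0841 0.0865]
[ 0.48081157 -0.09070191  0.10026677] [-0.27232213  0.03834946 -1.674351  ] [-0.037689    0.05482281  0.0190637 ] 0.2886929565670183 0.0008484014786567019
```

View pics/z_side15.png

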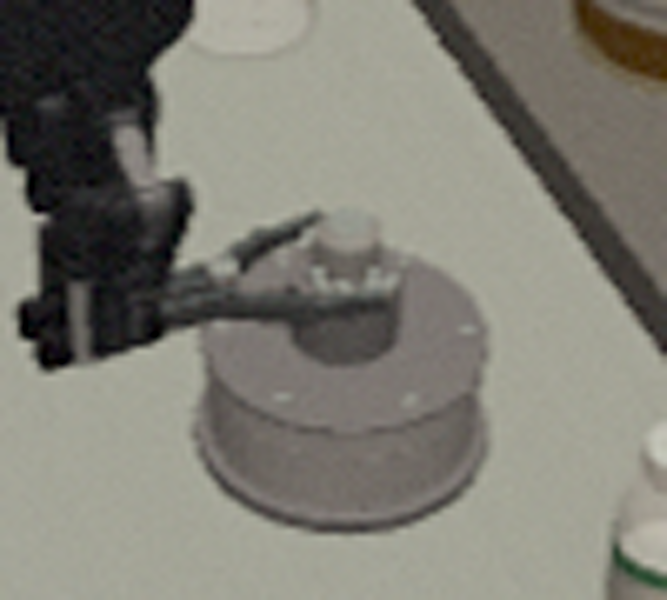

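The jaws surround the shaft just above the hub. The arm is still, and the wrist shows only the pliers' weight, so I'm handing the job in.

```bash
python3 -c "
from h import *
print(bot.finish_job())"
```

```text
the job is handed in; nothing more can be done
None
```

The lid is on the rotor, and the pliers are holding the spread ring around the shaft at the groove. I handed the job in at about 19 s and got no verdict back.

- **Lid:** I gripped it by the hub, lowered it over the shaft until it met the rim at about 5 N, and released it. The top view puts its centre within about 1 mm of the shaft axis. Its top face measured 48.7 mm (top camera) and about 49.7 mm (side camera, the wrist camera similar), against the 49 mm expected. It lies level.
- **Pliers:** I gripped the levers with 60 N and squeezed until they looked parallel. I then moved the ring over the shaft and lowered it, with no contact force on the way down.
- **Last checks:**
  - The ring centre is about 80 mm above the bench by TCP height and the side camera's jaw height, and about 1 mm from the axis by calculation. Both are good to roughly 1–2 mm.
  - The arm is still, and the wrist force of −1.7 N is about the weight of the pliers, so nothing is leaning on the lid.
- **Less certain or in disagreement:**
  - The ring was hidden from the wrist and top cameras, so its position in x and y comes from the visible pivot pin and the 48 mm given. Only the side view confirmed that it encloses the shaft.
  - The side camera placed the shaft about 2–3 mm away from where the wrist and top cameras did. I used the latter, which matched where the lid seated.
  - The jaws seemed to droop by about 1 mm at the ring end, well within the level limit.
  - The gripper read about 24.5 mm wide against 28 mm expected for squeezed levers. It had also read 1–2 mm low on the 40 mm hub.
- **Bystanders:** I never touched the beaker, vials or tape roll.

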